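Call the refill order at the kitchen pass

TASK

Get the refill order ready at the pass: stand every fallen shaker jar upright, cap up and fully on the wooden board. Hook the ticket carrier over the right-hand half of the ticket rail (as seen by the robot) and slide it along the rail, without taking it off, until it is centred on the brass band. When all that is in place, press the call paddle right down to its stop, let it spring back, and leave the cups, canister and squeeze bottle alone.

Things in the scene. Friction and masses are not known exactly. Their poses are not given: they have to be found in the camera images.
- jar1: a shaker jar, one of up to 3 alike (absent: None), 0.2-0.4 kg. White square body 56 x 56 x 112 mm + round black cap 42 mm across, 36 mm tall = 148 mm; centre of mass about 60 mm above the base. Origin: on its axis, 74 mm from base and cap top; z runs base to cap. At first it lies on a flat side on the counter, axis level at height 28 mm, cap roughly to the left or right.
- jar2: a shaker jar, one of up to 3 alike (absent: None), 0.2-0.4 kg. White square body 56 x 56 x 112 mm + round black cap 42 mm across, 36 mm tall = 148 mm; centre of mass about 60 mm above the base. Origin: on its axis, 74 mm from base and cap top; z runs base to cap. At first it lies on a flat side on the counter, axis level at height 28 mm, cap roughly to the left or right.
- jar3: a shaker jar, one of up to 3 alike (absent: None), 0.2-0.4 kg. White square body 56 x 56 x 112 mm + round black cap 42 mm across, 36 mm tall = 148 mm; centre of mass about 60 mm above the base. Origin: on its axis, 74 mm from base and cap top; z runs base to cap. At first it lies on a flat side on the counter, axis level at height 28 mm, cap roughly to the left or right.
- jar4: a shaker jar, one of up to 3 alike (absent: None), 0.2-0.4 kg. White square body 56 x 56 x 112 mm + round black cap 42 mm across, 36 mm tall = 148 mm; centre of mass about 60 mm above the base. Origin: on its axis, 74 mm from base and cap top; z runs base to cap. At first it lies on a flat side on the counter, axis level at height 28 mm, cap roughly to the left or right.
- board: the wooden pass board, a flat fixed slab 160 mm (x) by 360 mm (y), 12 mm thick, lying on the counter. Origin: centre of its underside, so its top is at z = 12 mm; y is its long axis, x points away from the robot.
- rail: ticket rail: a fixed horizontal steel bar 12 mm thick, 264 mm long along its own y axis (+y to the robot's left), its top 190 mm above the counter, on two 14 mm posts at y = -125 and +125 mm (feet 44 mm wide). Origin: on the counter under the bar's middle; +x points away from the robot.
- rail_mark (a point): the point on top of the rail bar at the brass band, 65 mm to the left (+y) of the rail's middle: where the carrier's throat must finally be
- rail_load (a point): a point on top of the rail bar 65 mm to the right (-y) of its middle, a good place to hook the carrier on (any place with the throat 20 to 100 mm right of the middle counts as the right-hand half)
- carrier: ticket carrier, a rigid hanger, 0.16 kg, 171 mm tall, at first standing on its foot (64 x by 50 y by 12 mm). Origin: centre of the foot's underside, z up. A stem plate (36 mm wide, 5 thick) rises at x = -18 mm with a white ticket on its robot side; at the top a bridge runs to +x and ends in a lip at x = +18 mm that hangs down to z = 103 mm.
- carrier_throat (a point): middle of the underside of the carrier's bridge (41 x 36 x 6 mm), 125 mm above the foot's underside; rests on the rail's top when hung. The throat between stem and lip is 31 mm wide (x); the rail enters it from the open +x side (away from the robot), below the lip and above the foot (91 mm high opening), then the carrier is lowered.
- carrier_tab (a point): middle of the black grip tab on top of the carrier's bridge, 24 (x) x 14 (y) x 40 mm, at 151 mm above the foot's underside (tab from 131 to 171 mm); pinch it from above along the carrier's y
- paddle (a joint): the call paddle's hinge angle, 0 rad when up (at rest), 0.28 rad when pressed fully down against its stop. A spring returns it; at the press point it takes about 3 N to start and 9 N at the stop.
- paddle_press (a point): the place to press, on top of the aluminium paddle plate (122 x 72 mm, black rubber pad) 22 mm from its free end, which points to the robot. The hinge is about 95 mm beyond it (+x of the base), 24 mm above the counter. At rest this point is about 56 mm above the counter and sinks about 27 mm to the stop.
- paddle_base: the fixed base of the call paddle, 140 (x) x 90 (y) x 12 mm. Origin: centre of its underside; +x points from the free end to the hinge.
- cups: bystander: a stack of paper cups upside down, 80 mm wide, 135 mm tall; origin at the base
- canister: bystander: a round cardboard canister, 100 mm wide, 170 mm tall; origin at the base
- squeeze: bystander: a white squeeze bottle, 56 mm wide, 170 mm tall; origin at the base
Mind the look-alikes: they are no part of the job. What is shaped like the paddle_base but blue or green is not meant.

How it is judged (in metres and radians):
On the way, in this order (a step that is already met when the one before it is completed fails the run):
1. the carrier hangs on the right-hand half of the rail (z of carrier_throat in the frame of rail between 0.18 and 0.196 m and x of carrier_throat in the frame of rail between -0.018 and 0.018 m and y of carrier_throat in the frame of rail between -0.1 and -0.02 m and angle between carrier's own z axis and vertical below 0.3 rad), for 0.2 s.
2. the carrier, still hooked on, passes the middle of the rail (z of carrier_throat in the frame of rail between 0.18 and 0.196 m and x of carrier_throat in the frame of rail between -0.018 and 0.018 m and y of carrier_throat in the frame of rail between -0.02 and 0.04 m and angle between carrier's own z axis and vertical below 0.3 rad).
3. the carrier hangs centred on the brass band (z of carrier_throat in the frame of rail between 0.18 and 0.196 m and x of carrier_throat in the frame of rail between -0.018 and 0.018 m and y of carrier_throat in the frame of rail between 0.05 and 0.08 m and angle between carrier's own z axis and vertical below 0.3 rad), for 0.2 s.
4. with all jars standing on the board and the carrier at the band, the call paddle is pressed down to its stop (all of step 3 and angle between each of jar1, jar2, jar3, jar4's own z axis and vertical below 0.1 rad and x of jar1 in the frame of board between -0.065 and 0.065 m and y of jar1 in the frame of board between -0.165 and 0.165 m and z of jar1 in the frame of board between 0.078 and 0.094 m and linear speed of each of jar1, jar2, jar3, jar4 below 0.03 m/s and x of jar2 in the frame of board between -0.065 and 0.065 m and y of jar2 in the frame of board between -0.165 and 0.165 m and z of jar2 in the frame of board between 0.078 and 0.094 m and x of jar3 in the frame of board between -0.065 and 0.065 m and y of jar3 in the frame of board between -0.165 and 0.165 m and z of jar3 in the frame of board between 0.078 and 0.094 m and x of jar4 in the frame of board between -0.065 and 0.065 m and y of jar4 in the frame of board between -0.165 and 0.165 m and z of jar4 in the frame of board between 0.078 and 0.094 m and value of joint paddle above 0.25 rad), for 0.1 s.
At the end, for the whole second after the job is handed in: every jar present stands upright (within 0.1 rad) and at rest on the board, its centre no nearer than 15 mm to the board's edge; the carrier hangs at rest on the rail with its throat within 15 mm of the brass band's middle; the paddle is back up (below 0.05 rad) (all of step 3 and angle between each of jar1, jar2, jar3, jar4's own z axis and vertical below 0.1 rad and x of jar1 in the frame of board between -0.065 and 0.065 m and y of jar1 in the frame of board between -0.165 and 0.165 m and z of jar1 in the frame of board between 0.078 and 0.094 m and linear speed of each of jar1, jar2, jar3, jar4, carrier below 0.03 m/s and x of jar2 in the frame of board between -0.065 and 0.065 m and y of jar2 in the frame of board between -0.165 and 0.165 m and z of jar2 in the frame of board between 0.078 and 0.094 m and x of jar3 in the frame of board between -0.065 and 0.065 m and y of jar3 in the frame of board between -0.165 and 0.165 m and z of jar3 in the frame of board between 0.078 and 0.094 m and x of jar4 in the frame of board between -0.065 and 0.065 m and y of jar4 in the frame of board between -0.165 and 0.165 m and z of jar4 in the frame of board between 0.078 and 0.094 m and value of joint paddle below 0.05 rad); the robot touches nothing.
It fails at once if the cups is shifted more than 30 mm or tipped (distance of cups from where it was at the start of the episode above 0.03 m or angle between cups's own z axis and vertical above 0.3 rad).
It fails at once if the canister is shifted more than 30 mm or tipped (distance of canister from where it was at the start of the episode above 0.03 m or angle between canister's own z axis and vertical above 0.3 rad).
It fails at once if the squeeze bottle is shifted more than 30 mm or tipped (distance of squeeze from where it was at the start of the episode above 0.03 m or angle between squeeze's own z axis and vertical above 0.3 rad).
Of jar1, jar2, jar3, jar4 only 2 to 3 are there at a start; the rules pass over those that are not, and their reading is None.
At some moment in a run one of jar1, jar2, jar3, jar4 may be knocked a few centimetres aside while the robot is not near it.
It also fails if it takes over 210 s, if anything falls off the work surface, if the arm or the gripper's body presses on something with over 40 N, if the wrist force passes 120 N, or if a joint passes its speed limit or range.

ROBOT

A 7-joint arm with a two-finger parallel gripper is mounted at the origin on the work surface. World frame = base frame: x ahead of the robot, y to its left, z up, the work surface at z = 0. Lengths are in mm, angles in degrees, forces in N, time in s.
With the tool pointing down it reaches from about 425 to 875 mm from the base axis. Payload 4.7 kg.
Tool frame: the origin (TCP) lies at the very end of the fingers, on their centre line; the grasp point (between the pads) lies 19 mm behind it; z points along the fingers, y is the direction in which the jaws open and shut (so a half turn about z gives the same grasp; the last joint's range is limited). The gripper opens to 87 mm and grips with 3 to 60 N. Pads are 19 mm wide; open, the fingers measure 117 mm over their backs; the gripper's body (75 mm by 190 mm) begins 51 mm behind the grasp point.
Start: joints at [-68.692, 18.392, -4.016, 83.108, 1.295, 78.541, -3.26], TCP at [227.667, 608.846, 222.587] pointing down, gripper open.
Joint ranges: [-163.93, 163.93], [-17.29, 119.83], [-79.2, 71.16], [3.27, 140.29], [-89.18, 269.18], [5.43, 117.66], [-154.24, 154.24]. Speed limits (degrees/s): [147.25, 147.25, 180, 180, 180, 180, 180].

INTERFACE

Orientations are given as [roll, pitch, yaw] about the fixed x, y, z axes, in that order (R = Rz(yaw) Ry(pitch) Rx(roll)).
In Python, from station import r gives the robot as it stands. The module is installed in compiled form; this text tells all that it offers.
- The arm moves only by the tool move_arm, never from a script. Its argument "steps" is a list of rows, each a list of 7 numbers: the closure, from 0 (fully open) to 1 (shut), then the shift along the tool's x, y, z in cm, then the turn, a rotation vector about the tool's x, y, z in degrees. A call has 1 to 12 rows; each row is the pose to reach, as a shift and turn from the pose commanded when the call began, along the tool's axes at that moment; what a row does not reach only later rows make up. A row lasts 1/8 s, in which the tool goes at most 62.5 mm and 10.7 degrees, less where a joint would pass 70% of its speed; a pose out of reach is approached as far as the arm can. A call with a gripper value outside its range is refused whole. The fingers move at their own pace and stop on an object; the grip force is fixed at half the most. Time passes only in rows, so rows that repeat a pose let the fingers close. It gives the time, the measured TCP pose, the force and the opening at its end, in the units of the state.
- r.state(): the state, without advancing time (a new reading comes with each control period).
- r.capture(name): name is "side" or "top"; returns (picture, depth): 420x560x3 uint8, red, green, blue; 420x560 float32, mm along the optical axis (not along the pixel's ray), 0 where there is no reading.
- r.camera_params(name): a dict with "camera_matrix" (3x3 intrinsics, pixels), "T" (4x4, takes a point from camera to world coordinates). Camera axes: x right, y down, z forward; pixel columns grow to the right and rows downward; lengths in mm; the calibration is good to about 2 mm. A picture is of the moment at which its call begins. camera_params takes no time and is no camera call.
- r.hand_in(): hands the job in, once; it reports no verdict.
Trained networks look in the newest picture that a camera, given by its name, has taken for a name from the list of things; names that differ only in an ending like _2 or _b are one class to them, and where a whole thing is asked for, a point or a joint stands for the part that bears it (a point fixed in the world has none). Each returns a list of dicts, best first, with "conf" (0 to 1); they miss things now and then, are a little off and sometimes report something else, mostly with a low value. They report only what shows in the picture. A call takes as long as a camera call. They do not tell look-alikes from the thing itself.
- r.trace(camera, label): "region" (420x560 bool, what is visible of it) and "position" ([column, row] in pixels, amid what is visible of it).
The state is a dict: "clock": time; "qpos": joint angles; "joint_velocities": joint speeds; "joint_torque": joint torques, N m; "tcp_pos": TCP position; "ee_rot": TCP orientation; "wrist_force": force on the tool from outside, world axes, zero at the start; "torque": the same for the moment, N m; "finger_gap": finger opening in mm.
Only numpy, scipy, OpenCV 4.12 (cv2) and the standard library are available. Lean on these libraries where they do the work, as an engineer would, in place of code of your own. Each camera call takes 0.05 s, during which the arm holds its last target.

## Working session

There is one attempt and no reset: what is moved stays moved. The work goes in short steps, Python scripts to look and compute and a tool call to move; the robot and the scene stay as the last step left them, time stands still between calls to the robot, and variables do not carry over. Pictures are saved under pics/ and viewed, and the job is handed in when it is done.

Besides the shell and the picture viewer there is one more tool, called after "Emit:" as name(argument=value, ...) on one line, values as JSON. move_arm: Moves the arm, as the interface text tells. Its arguments: {"type":"object","properties":{"steps":{"type":"array"}},"required":["steps"]}

```bash
mkdir -p pics; ls
python3 - <<'E'
from station import r
import cv2,numpy as np
print(r.state())
for n in ("side","top"):
    p,d=r.capture(n); cv2.imwrite(f"pics/{n}0.png",p[:,:,::-1]); np.save(f"d_{n}.npy",d)
    c=r.camera_params(n); print(n,np.round(c["camera_matrix"],1).tolist(),np.round(c["T"],3).tolist())
E
```

```text
pics
{'clock': 0.0, 'qpos': array([-68.69013673,  18.43838699,  -4.01713049,  83.17706545,
         1.29832261,  78.53939739,  -3.2611491 ]), 'joint_velocities': array([-0.09103045, -0.14274499, -0.04053652,  0.02867022,  0.00208238,
       -0.05328565,  0.0418863 ]), 'joint_torque': array([-3.51208701e-04, -4.91308272e+01, -4.03923551e-01, -3.12526667e+01,
       -6.38339692e-02,  4.37212118e-02,  1.76461681e-04]), 'tcp_pos': array([227.51019073, 608.28313357, 221.4504116 ]), 'ee_rot': array([-1.79890587e+02,  8.55330351e-03,  1.59500974e+02]), 'wrist_force': array([0.57867679, 0.18118543, 0.17304617]), 'torque': array([-0.05831527,  0.00172105, -0.04291572]), 'finger_gap': 86.87101243642643}
side [[524.9, 0.0, 278.1], [0.0, 524.9, 207.6], [0.0, 0.0, 1.0]] [[-0.978, -0.123, 0.166, 270.89], [-0.206, 0.622, -0.755, 1205.415], [-0.01, -0.773, -0.634, 1058.02], [0.0, 0.0, 0.0, 1.0]]
top [[408.5, 0.0, 279.8], [0.0, 408.5, 211.3], [0.0, 0.0, 1.0]] [[0.0, -0.995, 0.101, 378.259], [-1.0, -0.002, -0.012, 117.369], [0.012, -0.101, -0.995, 1324.815], [0.0, 0.0, 0.0, 1.0]]
```

View pics/side0.png

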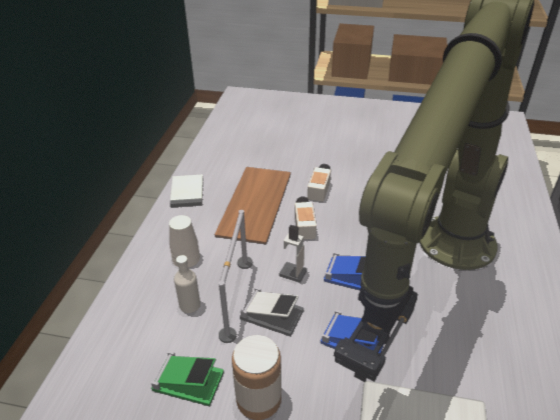

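View pics/top0.png

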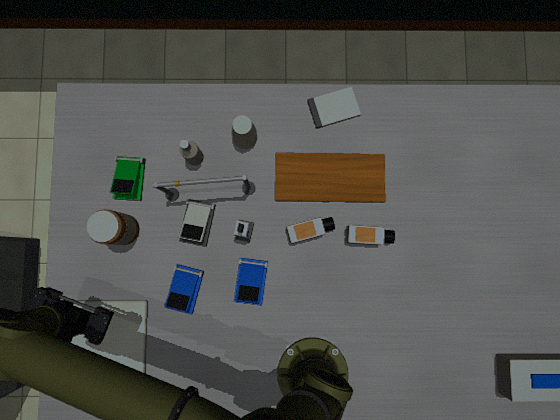

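The top view shows:
- Two jars at (310,230) and (370,236), caps to the right.
- The board at (330,177).
- The rail at (165-248,185), with the brass band at (177,184).
- The carrier at (242,230).
- The grey aluminium paddle at (196,222). The blue pads at (184,288) and (251,281) and the green one at (128,177) are look-alikes.

Next I'll measure these.

```bash
cat > h.py <<'E'
from station import r
import cv2,numpy as np
def cap(n,save=None):
    p,d=r.capture(n)
    if save: cv2.imwrite(f"pics/{save}.png",p[:,:,::-1])
    return p,d
def pts(n,d,mask=None):
    c=r.camera_params(n);K=c["camera_matrix"];T=c["T"]
    v,u=np.indices(d.shape)
    P=np.stack([(u-K[0,2])/K[0,0]*d,(v-K[1,2])/K[1,1]*d,d],-1)@T[:3,:3].T+T[:3,3]
    P[d<=0]=np.nan
    return P
def proj(n,X):
    c=r.camera_params(n);K=c["camera_matrix"];T=np.linalg.inv(c["T"])
    q=np.asarray(X)@T[:3,:3].T+T[:3,3]; q=q@K.T
    return q[...,:2]/q[...,2:]
E
python3 - <<'E'
from h import *
for n in ("top","side"):
    p,d=cap(n); P=pts(n,d)
    for l in ("jar1","board","rail","carrier","carrier_tab","paddle_base","paddle","cups","canister","squeeze"):
        for o in r.trace(n,l):
            m=o["region"]; X=P[m]; X=X[~np.isnan(X[:,0])]
            if len(X)<5: continue
            zt=np.percentile(X[:,2],95); 
            (c,s,a)=cv2.minAreaRect(X[:,:2].astype(np.float32))
            print(n,l,round(o["conf"],2),np.round(o["position"]),m.sum(),"med",np.round(np.median(X,0)),"ztop",round(zt),"rect",np.round(c),np.round(s),round(a))
E
```

```text
top jar1 0.68 [369. 235.] 798 med [ 433. -174.   55.] ztop 60 rect [ 433. -183.] [147.  56.] 86
top jar1 0.6 [310. 229.] 732 med [451.  11.  55.] ztop 60 rect [452.   6.] [ 53. 145.] 16
top board 0.93 [330. 175.] 5256 med [623. -61.  12.] ztop 17 rect [626. -61.] [359. 165.] 89
top board 0.31 [192. 183.] 762 med [578. 348. 184.] ztop 192 rect [590. 336.] [ 64. 294.] 5
top rail 0.62 [202. 182.] 804 med [578. 333. 182.] ztop 192 rect [589. 347.] [ 65. 323.] 5
top carrier 0.88 [243. 231.] 303 med [444. 212. 128.] ztop 171 rect [449. 218.] [48. 60.] 80
top carrier_tab 0.76 [240. 229.] 297 med [447. 211. 128.] ztop 171 rect [450. 214.] [45. 61.] 76
top paddle_base 0.86 [192. 225.] 1299 med [471. 364.  36.] ztop 62 rect [475. 371.] [ 98. 145.] 77
top paddle_base 0.82 [184. 288.] 1314 med [266. 399.  38.] ztop 62 rect [263. 409.] [ 96. 143.] 76
top paddle_base 0.7 [253. 282.] 1306 med [291. 194.  38.] ztop 62 rect [287. 197.] [ 94. 147.] 83
top paddle_base 0.58 [128. 178.] 1261 med [613. 583.  34.] ztop 61 rect [620. 598.] [103. 144.] 88
top paddle 0.93 [123. 171.] 839 med [619. 593.  44.] 
[... 1637 characters left out ...]
 rect [ 436. -213.] [ 65. 225.] 3
side paddle 0.94 [349. 264.] 624 med [304. 197.  40.] ztop 55 rect [308. 377.] [453.  91.] 89
side paddle 0.83 [267. 303.] 1047 med [475. 373.  45.] ztop 63 rect [483. 366.] [ 82. 136.] 78
side paddle 0.74 [347. 328.] 805 med [283. 413.  39.] ztop 61 rect [256. 496.] [112. 295.] 13
side paddle 0.66 [185. 370.] 1489 med [618. 595.  45.] ztop 63 rect [626. 573.] [115. 135.] 86
side cups 0.76 [184. 242.] 1221 med [745. 240.  90.] ztop 137 rect [761. 213.] [ 83. 381.] 26
side canister 0.81 [256. 374.] 3611 med [444. 635. 149.] ztop 172 rect [466. 544.] [116. 226.] 20
side squeeze 0.67 [185. 286.] 1069 med [682. 396.  90.] ztop 169 rect [717. 327.] [ 62. 184.] 27
```

Run:
```python
import cv2
a=cv2.imread("pics/top0.png")[140:260,90:290];b=cv2.imread("pics/side0.png")[200:350,150:350]
cv2.imwrite("pics/c1.png",cv2.resize(a,None,fx=4,fy=4,interpolation=2)); cv2.imwrite("pics/c2.png",cv2.resize(b,None,fx=4,fy=4,interpolation=2))
```

```text
(no output)
```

View pics/c1.png

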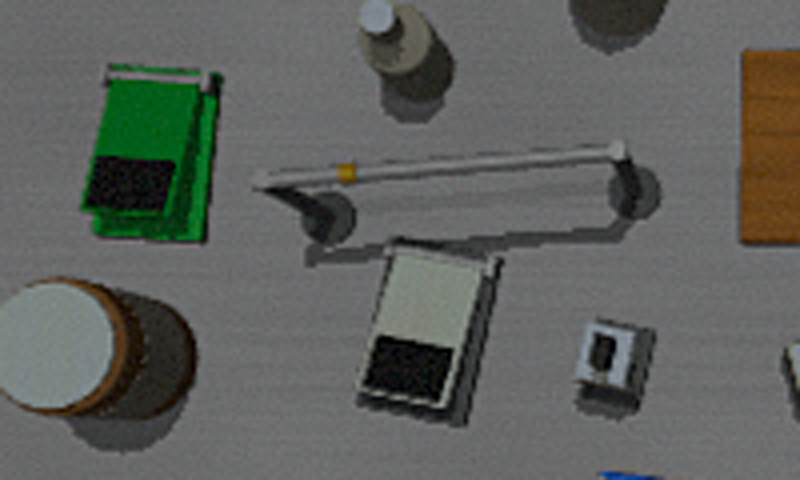

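View pics/c2.png

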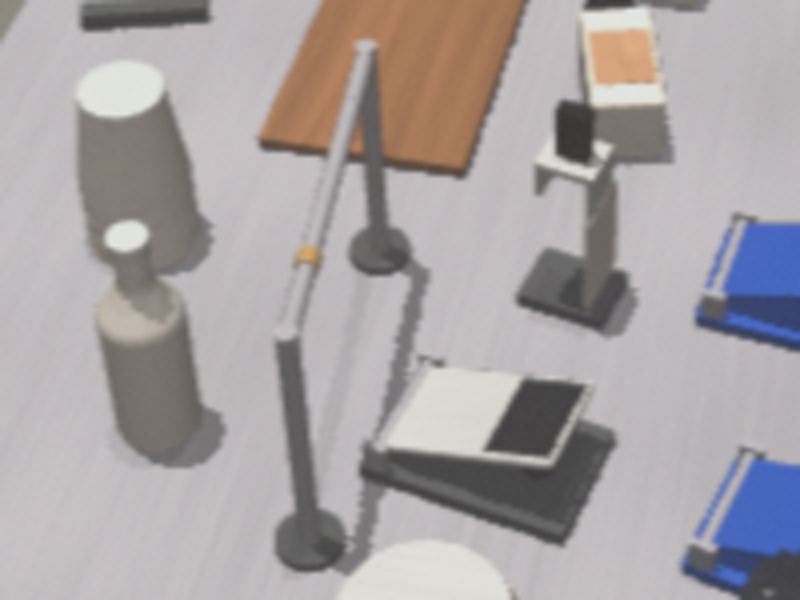

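Run:
```python
from h import *
from scipy import stats
def fit(X,lab):
    X=X[:,:2].astype(np.float32)
    c,s,a=cv2.minAreaRect(X); vx=np.linalg.eigh(np.cov(X.T))
    print(lab,len(X),"mean",np.round(X.mean(0),1),"rect",np.round(c,1),np.round(s,1),round(a,1),"pca",np.round(np.degrees(np.arctan2(*vx[1][:,1][::-1])),1))
for n in ("top","side"):
    p,d=cap(n); P=pts(n,d).reshape(-1,3); P=P[~np.isnan(P[:,0])]
    def box(x0,x1,y0,y1,z0,z1): 
        return P[(P[:,0]>x0)&(P[:,0]<x1)&(P[:,1]>y0)&(P[:,1]<y1)&(P[:,2]>z0)&(P[:,2]<z1)]
    fit(box(400,500,170,260,160,180),n+" tab")
    fit(box(400,500,170,260,122,140),n+" bridge")
    fit(box(400,500,150,280,7,20),n+" foot")
    B=box(540,640,150,520,180,200); fit(B,n+" rail"); print(B.min(0).round(),B.max(0).round())
    fit(box(500,720,-300,170,8,19),n+" board")
    fit(box(390,540,300,450,42,70),n+" paddle")
    fit(box(390,540,300,450,5,19),n+" pbase")
    rgb=p.reshape(-1,3)
p,d=cap("top"); P=pts("top",d)
hsv=cv2.cvtColor(p,cv2.COLOR_RGB2HSV)
m=(P[:,:,2]>170)&(P[:,:,0]>540)&(P[:,:,0]<640)&(P[:,:,1]>250)&(P[:,:,1]<480)&(hsv[:,:,1]>110)
print("band",P[m].round(), np.argwhere(m).mean(0))
```

```text
top tab 43 mean [448.5 217.3] rect [448.7 217.8] [14.1 23.3] 75.5 pca 166.8
top bridge 127 mean [448.4 216.3] rect [449.  217.9] [36.4 41. ] 77.4 pca 167.6
top foot 135 mean [444.5 210.5] rect [445.4 217.1] [113.7  72.9] 83.2 pca 153.1
top rail 410 mean [577.6 329.7] rect [577.4 329.6] [ 14.8 263.3] 5.2 pca 94.9
[561. 198. 181.] [596. 460. 197.]
top board 4952 mean [623.5 -61.1] rect [604.9 -67.4] [422.9 209.6] 87.1 pca 89.7
top paddle 507 mean [451.  373.7] rect [461.  372.1] [72.1 88.2] 78.8 pca 47.7
top pbase 321 mean [451.6 354.9] rect [466.3 376.8] [146.6 131.5] 1.4 pca 153.0
side tab 58 mean [447.5 219.9] rect [447.3 218.5] [13.9 25.6] 78.5 pca 165.8
side bridge 145 mean [446.2 223.6] rect [447.9 216.5] [40.5 41.9] 77.3 pca -169.0
side foot 291 mean [449.4 221.2] rect [441.  218.9] [58.2 79.8] 77.4 pca 160.5
side rail 418 mean [575.4 344.1] rect [577.1 331.1] [ 14.6 265.5] 5.0 pca 94.8
[560. 199. 181.] [596. 464. 195.]
side board 3190 mean [621.4 -52. ] rect [626.6 -84.8] [414.9 169. ] 89.5 pca 90.2
side paddle 606 mean [450.7 376.6] rect [454.5 372.6] [76.6 76.9] 80.2 pca 114.6
side pbase 806 mean [455.  392.5] rect [465.  380.9] [147.9 129.9] 0.2 pca -166.6
band [[578. 398. 189.]
 [578. 395. 189.]
 [578. 392. 190.]
 [578. 389. 190.]
 [574. 397. 194.]
 [574. 394. 193.]
 [575. 392. 190.]
 [575. 389. 191.]
 [573. 399. 186.]
 [571. 393. 195.]
 [573. 392. 188.]
 [572. 388. 193.]
 [569. 397. 191.]
 [570. 395. 188.]
 [569. 391. 193.]
 [569. 389. 192.]
 [567. 399. 185.]
 [567. 395. 188.]
 [566. 392. 191.]
 [567. 390. 187.]
 [564. 450. 172.]] [183.19047619 175.61904762]
```

The grey paddle at (196,222) is the real one: it's neither blue nor green. Two jars are visible so far, and the arm may be hiding a third. I'll move over the carrier, then look again.

```bash
cat >> h.py <<'E'
import json,os
from scipy.spatial.transform import Rotation as Ro
def down(psi,tilt=0):
    # jaw direction angle psi (deg, horizontal); tilt: rotation about jaw axis (deg)
    s,c=np.sin(np.radians(psi)),np.cos(np.radians(psi))
    y=np.array([c,s,0]);z=np.array([0,0,-1.]);x=np.cross(y,z)
    return Ro.from_matrix(np.stack([x,y,z],1))*Ro.from_euler('y',tilt,degrees=True)
def getcmd():
    j=json.load(open("cmd.json")); return np.array(j["p"]),Ro.from_quat(j["q"]),j["g"]
def setcmd(p,R,g): json.dump(dict(p=list(map(float,p)),q=list(map(float,R.as_quat())),g=g),open("cmd.json","w"))
def plan(way):
    """way: list of (pos,R,grip,n rows)"""
    p0,R0,g0=getcmd(); rows=[]; p,R=p0,R0
    from scipy.spatial.transform import Slerp
    for (q,S,g,n) in way:
        q=np.array(q,float)
        rv=(R.inv()*S).as_rotvec()
        for k in range(1,n+1):
            pk=p+(q-p)*k/n; Rk=R*Ro.from_rotvec(rv*k/n)
            rows.append([g]+list(np.round(R0.inv().apply(pk-p0)/10,1)+0.)+list(np.round((R0.inv()*Rk).as_rotvec(degrees=True),0)+0.))
        sp=np.linalg.norm(q-p)/n; sr=np.degrees(np.linalg.norm(rv))/n
        if sp>62 or sr>10.7: print("TOO FAST",sp,sr)
        p,R=q,S
    assert len(rows)<=12,len(rows)
    L=rows[-1]
    setcmd(p0+R0.apply(np.array(L[1:4])*10),R0*Ro.from_rotvec(L[4:],degrees=True),L[0])
    print(json.dumps([[float(v) for v in a] for a in rows]).replace(".0,",",").replace(".0]","]"))
def st():
    s=r.state();p,R,g=getcmd()
    Rm=Ro.from_euler('xyz',s["ee_rot"],degrees=True)
    print("t",round(s["clock"],2),"pos",s["tcp_pos"].round(1),"err",(s["tcp_pos"]-p).round(1),"roterr",(R.inv()*Rm).as_rotvec(degrees=True).round(1),"F",s["wrist_force"].round(1),"gap",round(s["finger_gap"],1),"q",s["qpos"].round(0))
E
python3 - <<'E'
from h import *
setcmd([227.667,608.846,222.587],Ro.from_euler('xyz',[180,0,159.5],degrees=True),0)
st()
plan([([448.5,217.8,222],down(77),0,9),([448.5,217.8,222],down(77),0,2)])
E
```

```text
t 1.35 pos [227.7 608.9 222.6] err [-0.  0.  0.] roterr [-0.  0.  0.] F [-0.  -0.3  0. ] gap 87.1 q [-69.  18.  -4.  83.   1.  79.  -3.]
[[0, -3.8, -3.2, 0, 0, 0, -1], [0, -7.6, -6.4, 0, 0, 0, -2], [0, -11.5, -9.6, 0, 0, 0, -3], [0, -15.3, -12.8, 0, 0, 0, -3], [0, -19.1, -16.1, 0, 0, 0, -4], [0, -22.9, -19.3, 0, 0, 0, -5], [0, -26.7, -22.5, 0, 0, 0, -6], [0, -30.6, -25.7, 0.1, 0, 0, -7], [0, -34.4, -28.9, 0.1, 0, 0, -8], [0, -34.4, -28.9, 0.1, 0, 0, -8], [0, -34.4, -28.9, 0.1, 0, 0, -8]]
```

Emit:
move_arm(steps=[[0,-3.8,-3.2,0,0,0,-1],[0,-7.6,-6.4,0,0,0,-2],[0,-11.5,-9.6,0,0,0,-3],[0,-15.3,-12.8,0,0,0,-3],[0,-19.1,-16.1,0,0,0,-4],[0,-22.9,-19.3,0,0,0,-5],[0,-26.7,-22.5,0,0,0,-6],[0,-30.6,-25.7,0.1,0,0,-7],[0,-34.4,-28.9,0.1,0,0,-8],[0,-34.4,-28.9,0.1,0,0,-8],[0,-34.4,-28.9,0.1,0,0,-8]])

```text
clock: 2.72
tcp_pos: [448.4, 218.3, 221.7]
ee_rot: [179.9, -0.0, 167.5]
wrist_force: [-0.7, 0.1, 0.3]
finger_gap: 87.0
```

Run:
```python
from h import *
st()
cap("top","top1");cap("side","side1")
plan([([448.5,217.8,170],down(77),0,3),([448.5,217.8,142],down(77),0,2),([448.5,217.8,142],down(77),1,6)])
```

```text
t 2.73 pos [448.4 218.3 221.7] err [-0.3  0.7  0.1] roterr [-0.1  0.  -0. ] F [-0.7  0.1  0.3] gap 87.0 q [-43.  -0.  14. 105.   0.  76.  49.]
[[0, 0, 0, 1.7, 0, 0, 0], [0, 0, 0, 3.4, 0, 0, 0], [0, 0, 0, 5.2, 0, 0, 0], [0, 0, 0, 6.6, 0, 0, 0], [0, 0, 0, 8, 0, 0, 0], [1, 0, 0, 8, 0, 0, 0], [1, 0, 0, 8, 0, 0, 0], [1, 0, 0, 8, 0, 0, 0], [1, 0, 0, 8, 0, 0, 0], [1, 0, 0, 8, 0, 0, 0], [1, 0, 0, 8, 0, 0, 0]]
```

View pics/top1.png

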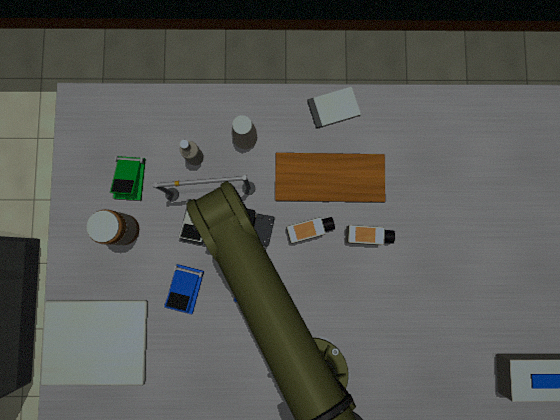

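View pics/side1.png

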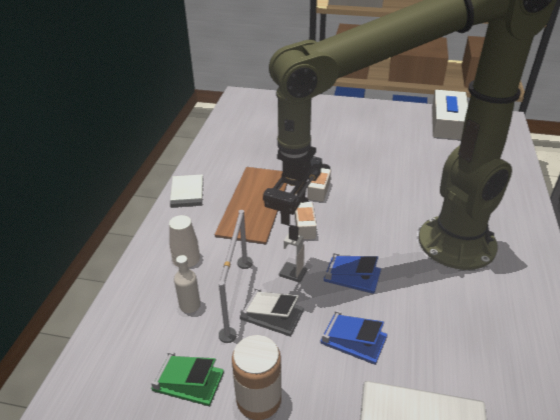

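With the arm moved, there are only two jars: (310,230) and (370,236) in the top view. Now I'll pinch the carrier tab.

Emit:
move_arm(steps=[[0,0,0,1.7,0,0,0],[0,0,0,3.4,0,0,0],[0,0,0,5.2,0,0,0],[0,0,0,6.6,0,0,0],[0,0,0,8,0,0,0],[1,0,0,8,0,0,0],[1,0,0,8,0,0,0],[1,0,0,8,0,0,0],[1,0,0,8,0,0,0],[1,0,0,8,0,0,0],[1,0,0,8,0,0,0]])

```text
clock: 4.2
tcp_pos: [448.7, 217.7, 141.7]
ee_rot: [180.0, 0.0, 167.5]
wrist_force: [0.4, 0.4, -0.9]
finger_gap: 34.6
```

Run:
```python
from h import *
st()
plan([([448.5,217.8,267],down(77),1,5),([493,257,267],down(95),1,5),([493,257,267],down(95),1,1)])
```

```text
t 4.2 pos [448.7 217.7 141.7] err [0.  0.1 0.1] roterr [-0. -0. -0.] F [ 0.4  0.4 -0.9] gap 34.6 q [-42.   3.  14. 111.  -1.  66.  49.]
[[1, 0, 0, -2.5, 0, 0, 0], [1, 0, 0, -5, 0, 0, 0], [1, 0, 0, -7.5, 0, 0, 0], [1, 0, 0, -10, 0, 0, 0], [1, 0, 0, -12.5, 0, 0, 0], [1, -0.7, 1, -12.5, 0, 0, -3], [1, -1.4, 1.9, -12.5, 0, 0, -7], [1, -2.1, 2.9, -12.5, 0, 0, -10], [1, -2.8, 3.8, -12.5, 0, 0, -14], [1, -3.5, 4.8, -12.5, 0, 0, -18], [1, -3.5, 4.8, -12.5, 0, 0, -18]]
```

Emit:
move_arm(steps=[[1,0,0,0,0,0,0],[1,0,0,0,0,0,0],[1,0,0,0,0,0,0],[1,0,0,0,0,0,0]])

```text
clock: 4.7
tcp_pos: [448.7, 217.6, 141.5]
ee_rot: [-180.0, -0.0, 167.5]
wrist_force: [0.3, 0.3, -0.1]
finger_gap: 13.9
```

Emit:
move_arm(steps=[[1,0,0,-2.5,0,0,0],[1,0,0,-5,0,0,0],[1,0,0,-7.5,0,0,0]])

```text
clock: 5.08
tcp_pos: [448.4, 217.6, 216.9]
ee_rot: [-180.0, -0.0, 167.5]
wrist_force: [0.3, 0.6, -0.9]
finger_gap: 13.9
```

Gap 13.9 mm, so it is gripped. I'll continue the lift, then shift and turn.

Emit:
move_arm(steps=[[1,0,0,-2.5,0,0,0],[1,0,0,-5,0,0,0],[1,-0.7,1,-5,0,0,-3],[1,-1.4,1.9,-5,0,0,-7],[1,-2.1,2.9,-5,0,0,-10],[1,-2.8,3.8,-5,0,0,-14],[1,-3.5,4.8,-5,0,0,-18],[1,-3.5,4.8,-5,0,0,-18],[1,-3.5,4.8,-5,0,0,-18]])

```text
clock: 6.2
tcp_pos: [492.9, 256.6, 266.3]
ee_rot: [-180.0, -0.0, -174.6]
wrist_force: [-0.5, -0.9, -2.1]
finger_gap: 13.8
```

Run:
```python
from h import *
st()
p,d=cap("side","side2")
P=pts("side",d).reshape(-1,3);
B=P[(P[:,0]>420)&(P[:,0]<545)&(P[:,1]>200)&(P[:,1]<310)]
B=B[~np.isnan(B[:,0])]
for z0,z1 in((120,142),(142,230),(225,262)):
    q=B[(B[:,2]>z0)&(B[:,2]<z1)]; print(z0,len(q),q.min(0).round(),q.max(0).round(), [np.round(t,1) for t in cv2.minAreaRect(q[:,:2].astype(np.float32))])
a=cv2.imread("pics/side2.png")[100:350,150:400]; cv2.imwrite("pics/c3.png",cv2.resize(a,None,fx=2.4,fy=2.4,interpolation=2))
```

```text
t 6.2 pos [492.9 256.6 266.3] err [-0.4 -0.4 -0.3] roterr [0.  0.  0.1] F [-0.5 -0.9 -2.1] gap 13.8 q [-43.   6.  14.  93.  -1.  81.  66.]
120 372 [459. 230. 124.] [526. 285. 141.] [array([492.4, 256.7]), array([64.5, 53.9]), np.float64(4.5)]
142 123 [468. 226. 142.] [520. 278. 230.] [array([482.4, 262.4]), array([62.7, 42.1]), np.float64(43.5)]
225 182 [470. 235. 225.] [514. 278. 260.] [array([492.1, 257.4]), array([41.1, 40. ]), np.float64(6.2)]
```

View pics/c3.png

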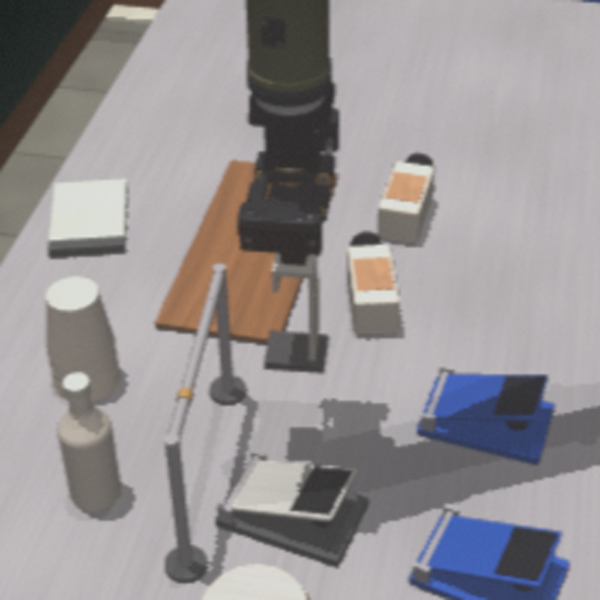

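The carrier is held upright and aligned with the rail, its foot centred at (492,257). Next: move in to the load point and lower.

Run:
```python
from h import *
plan([([583.2,265,267],down(95),1,6),([583.2,265,206.5],down(95),1,4),([583.2,265,206.5],down(95),1,2)])
```

```text
[[1, -1.5, 0, 0, 0, 0, 0], [1, -3, 0, 0, 0, 0, 0], [1, -4.5, 0, 0, 0, 0, 0], [1, -6, 0, 0, 0, 0, 0], [1, -7.5, -0.1, 0, 0, 0, 0], [1, -9, -0.1, 0, 0, 0, 0], [1, -9, -0.1, 1.5, 0, 0, 0], [1, -9, -0.1, 3, 0, 0, 0], [1, -9, -0.1, 4.5, 0, 0, 0], [1, -9, -0.1, 6, 0, 0, 0], [1, -9, -0.1, 6, 0, 0, 0], [1, -9, -0.1, 6, 0, 0, 0]]
```

Emit:
move_arm(steps=[[1,-1.5,0,0,0,0,0],[1,-3,0,0,0,0,0],[1,-4.5,0,0,0,0,0],[1,-6,0,0,0,0,0],[1,-7.5,-0.1,0,0,0,0],[1,-9,-0.1,0,0,0,0],[1,-9,-0.1,1.5,0,0,0],[1,-9,-0.1,3,0,0,0],[1,-9,-0.1,4.5,0,0,0],[1,-9,-0.1,6,0,0,0],[1,-9,-0.1,6,0,0,0],[1,-9,-0.1,6,0,0,0]])

```text
clock: 7.75
tcp_pos: [582.7, 264.6, 206.2]
ee_rot: [-180.0, -0.0, -174.5]
wrist_force: [0.1, 0.2, -1.8]
finger_gap: 13.7
```

Run:
```python
from h import *
st()
p,d=cap("side","side3")
a=p[100:350,150:400,::-1]; cv2.imwrite("pics/c4.png",cv2.resize(a,None,fx=2.4,fy=2.4,interpolation=2))
```

```text
t 7.75 pos [582.7 264.6 206.2] err [-0.3  0.  -0.3] roterr [ 0.  0. -0.] F [ 0.1  0.2 -1.8] gap 13.7 q [-39.  18.  15.  87.  -5.  76.  72.]
```

View pics/c4.png

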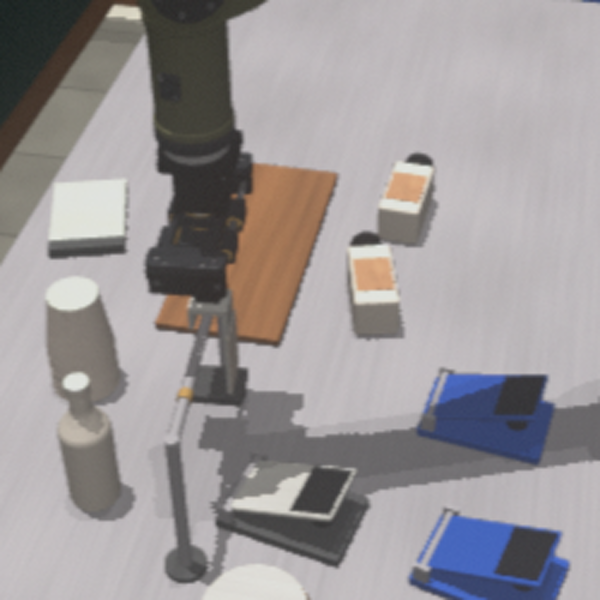

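Emit:
move_arm(steps=[[1,0,0,0.1,0,0,0],[1,0,0,0.1,0,0,0],[1,0,0,0.2,0,0,0],[1,0,0,0.2,0,0,0],[1,0,0,0.2,0,0,0]])

```text
clock: 8.43
tcp_pos: [583.0, 264.7, 205.5]
ee_rot: [180.0, 0.0, -174.5]
wrist_force: [-2.7, -1.3, 5.2]
finger_gap: 13.7
```

Emit:
move_arm(steps=[[1,0,0.5,-0.1,0,0,0],[1,0,1.5,-0.1,0,0,0],[1,0,2.5,-0.1,0,0,0],[1,0,3.5,-0.1,0,0,0],[1,0,4.5,-0.1,0,0,0],[1,0,5.5,-0.1,0,0,0],[1,-0.1,6.5,-0.1,0,0,0],[1,-0.1,7.5,-0.1,0,0,0],[1,-0.1,8,-0.1,0,0,0],[1,-0.1,8,-0.1,0,0,0]])

```text
clock: 9.68
tcp_pos: [576.0, 345.7, 205.6]
ee_rot: [179.9, 0.0, -174.4]
wrist_force: [0.4, 0.4, 2.2]
finger_gap: 13.7
```

Emit:
move_arm(steps=[[1,0,1,0,0,0,0],[1,0,2,0,0,0,0],[1,0,3,0,0,0,0],[1,0,4,0,0,0,0],[1,0,5,0,0,0,0],[1,0,5,0,0,0,0],[1,0,5,0,0,0,0]])

```text
clock: 10.55
tcp_pos: [570.9, 396.0, 205.6]
ee_rot: [179.8, 0.0, -174.4]
wrist_force: [0.6, 2.1, 1.1]
finger_gap: 14.0
```

Run:
```python
from h import *
s=r.state(); d=s["tcp_pos"][:2]-[577.4,330]; c,sn=np.cos(np.radians(5)),np.sin(np.radians(5)); print("rail frame",c*d[0]+sn*d[1],-sn*d[0]+c*d[1])
p0,R0,g=getcmd(); t=np.array([0-1,130,1]) # mm tool
setcmd(p0+R0.apply([-1,130,1]),R0,1); st()
p,d=cap("side","side4"); P=pts("side",d).reshape(-1,3)
a=p[100:350,150:400,::-1]; cv2.imwrite("pics/c5.png",cv2.resize(a,None,fx=2.4,fy=2.4,interpolation=2))
B=P[(P[:,0]>500)&(P[:,0]<640)&(P[:,1]>350)&(P[:,1]<440)]
for z0,z1 in((60,85),(193,220)):
    q=B[(B[:,2]>z0)&(B[:,2]<z1)]; print(z0,len(q),q.min(0).round(),q.max(0).round(), [np.round(t,1) for t in cv2.minAreaRect(q[:,:2].astype(np.float32))])
```

```text
rail frame -0.7515342433623262 66.27896688458914
t 10.55 pos [570.9 396.  205.6] err [-0.6  1.9  0. ] roterr [-0.2 -0.  -0.1] F [0.6 2.1 1.1] gap 14.0 q [-46.  24.  13.  78.  -5.  78.  62.]
60 317 [536. 367.  63.] [602. 425.  84.] [array([569.7, 396.8]), array([64.6, 53.9]), np.float64(6.7)]
193 85 [549. 376. 193.] [590. 431. 199.] [array([562.8, 403.1]), array([51.4, 31.9]), np.float64(48.4)]
```

View pics/c5.png

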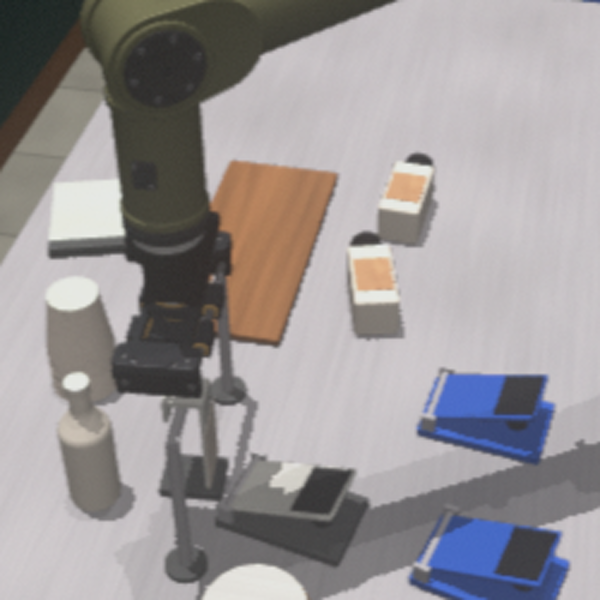

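Emit:
move_arm(steps=[[0.7,0,0,0,0,0,0],[0.5,0,0,0,0,0,0],[0.5,0,0,0,0,0,0],[0.5,0,0,0,0,0,0],[0.5,0,0,0,0,0,0],[0.5,0,0,-1.5,0,0,0],[0.5,0,0,-4,0,0,0],[0.5,0,0,-7,0,0,0],[0.5,0,0,-10,0,0,0],[0.5,0,0,-10,0,0,0]])

```text
clock: 11.85
tcp_pos: [572.8, 394.8, 310.2]
ee_rot: [179.8, 0.4, -174.5]
wrist_force: [0.8, 0.2, -0.2]
finger_gap: 43.4
```

Run:
```python
from h import *
p0,R0,g=getcmd(); setcmd(p0+R0.apply([0,0,-100]),R0,.5); st()
p,d=cap("side","side5"); P=pts("side",d).reshape(-1,3)
a=p[100:350,150:400,::-1]; cv2.imwrite("pics/c6.png",cv2.resize(a,None,fx=2.4,fy=2.4,interpolation=2))
B=P[(P[:,0]>500)&(P[:,0]<640)&(P[:,1]>350)&(P[:,1]<440)]
for z0,z1 in((60,85),(193,210),(215,245)):
    q=B[(B[:,2]>z0)&(B[:,2]<z1)]; print(z0,len(q),q.min(0).round(),q.max(0).round(), [np.round(t,1) for t in cv2.minAreaRect(q[:,:2].astype(np.float32))])
p,d=cap("top","top5"); P=pts("top",d)
for l in ["jar1"]:
  for o in r.trace("top",l):
    X=P[o["region"]]; X=X[X[:,2]>44]
    print(o["conf"],X.shape, np.round(np.median(X,0)), [np.round(t,1) for t in cv2.minAreaRect(X[:,:2].astype(np.float32))])
```

```text
t 11.85 pos [572.8 394.8 310.2] err [1.3 0.7 4.6] roterr [-0.2 -0.4  0. ] F [ 0.8  0.2 -0.2] gap 43.4 q [-46.  23.  13.  68.  -5.  89.  62.]
60 326 [542. 366.  63.] [609. 425.  84.] [array([575.8, 396.4]), array([64.4, 54.9]), np.float64(6.1)]
193 174 [548. 375. 193.] [591. 421. 210.] [array([569.6, 398.8]), array([41., 45.]), np.float64(6.5)]
215 114 [555. 385. 215.] [580. 406. 240.] [array([567.8, 394.8]), array([24.1, 19.7]), np.float64(4.9)]
0.89 (731, 3) [451.  14.  56.] [array([453.7,   5.2]), array([ 56.2, 147.5]), np.float64(15.2)]
0.75 (726, 3) [ 433. -172.   56.] [array([ 433. , -183.3]), array([148. ,  55.5]), np.float64(85.9)]
0.52 (1312, 3) [447. 586. 167.] [array([453.5, 489.4]), array([ 98.4, 316.1]), np.float64(0.8)]
0.33 (572, 3) [745. 215. 131.] [array([753.9, 214.5]), array([67.8, 75.9]), np.float64(44.7)]
0.26 (310, 3) [555. 388. 108.] [array([532.9, 336.6]), array([163.8,  56.6]), np.float64(62.4)]
```

View pics/c6.png

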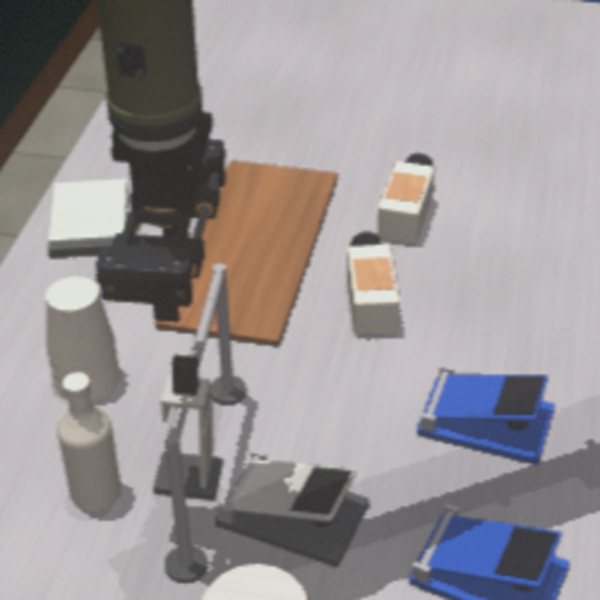

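View pics/top5.png

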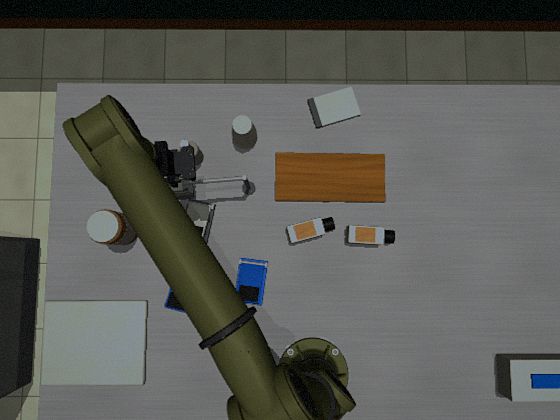

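The carrier hangs on the brass band, about 66 mm left of the rail's middle. Next are the jars: B at (433,-183) first, then A at (454,5). I'll grip each on its side faces and turn it 90° about the jaw axis.

```bash
cat >> h.py <<'E'
def tcp_for(g,R): return np.array(g,float)+19*R.apply([0,0,1])
E
python3 - <<'E'
from h import *
R=down(-4.1,0)
plan([([434,-170,250],R,0,11),([434,-170,250],R,0,1)])
E
```

```text
[[0, 1.7, -5, 0.5, 0, 0, 9], [0, 3.5, -10, 1, 0, 0, 18], [0, 5.2, -15, 1.5, 0, 0, 27], [0, 6.9, -19.9, 2, 0, 0, 36], [0, 8.7, -24.9, 2.5, 0, 0, 45], [0, 10.4, -29.9, 3, 0, 0, 54], [0, 12.1, -34.9, 3.5, 0, 0, 63], [0, 13.9, -39.9, 4, 0, 0, 72], [0, 15.6, -44.9, 4.5, 0, 0, 81], [0, 17.4, -49.8, 5.1, 0, 0, 91], [0, 19.1, -54.8, 5.6, 0, 0, 100], [0, 19.1, -54.8, 5.6, 0, 0, 100]]
```

Emit:
move_arm(steps=[[0,1.7,-5,0.5,0,0,9],[0,3.5,-10,1,0,0,18],[0,5.2,-15,1.5,0,0,27],[0,6.9,-19.9,2,0,0,36],[0,8.7,-24.9,2.5,0,0,45],[0,10.4,-29.9,3,0,0,54],[0,12.1,-34.9,3.5,0,0,63],[0,13.9,-39.9,4,0,0,72],[0,15.6,-44.9,4.5,0,0,81],[0,17.4,-49.8,5.1,0,0,91],[0,19.1,-54.8,5.6,0,0,100],[0,19.1,-54.8,5.6,0,0,100]])

```text
clock: 13.5
tcp_pos: [431.4, -173.9, 248.5]
ee_rot: [-179.9, 0.0, 85.0]
wrist_force: [0.2, 1.4, 0.3]
finger_gap: 87.1
```

Run:
```python
from h import *
st()
R=down(-4.1,20)
# reverify jars from side
p,d=cap("side","side6"); P=pts("side",d)
for o in r.trace("side","jar1"):
    X=P[o["region"]]; X=X[X[:,2]>50]
    if len(X)>20: print(o["conf"],X.shape, np.round(np.median(X,0)), [np.round(t,1) for t in cv2.minAreaRect(X[:,:2].astype(np.float32))])
a=np.array([np.cos(np.radians(-94.1)),np.sin(np.radians(-94.1)),0])
g=np.array([433,-183.3,29])-12*a; t=tcp_for(g,R); print(g,t)
z=R.apply([0,0,1])
plan([(t-120*z,R,0,5),(t,R,0,5),(t,R,0,1)])
```

```text
t 13.5 pos [ 431.4 -173.9  248.5] err [-2.4 -4.2 -1.1] roterr [ 0.1 -0.   0.5] F [0.2 1.4 0.3] gap 87.1 q [-23.  -8.  39. 107.   5.  79.   9.]
0.95 (476, 3) [447.  28.  56.] [array([451.5,  10.6]), array([ 56.2, 142.3]), np.float64(15.5)]
0.79 (365, 3) [ 433. -158.   56.] [array([ 432.8, -179.5]), array([147.6,  56.4]), np.float64(87.1)]
[ 433.85796933 -171.3307106    29.        ] [ 434.32258709 -164.84895865   11.14584021]
[[0, -0.7, 0, 2.5, 0, 4, 0], [0, -1.4, 0, 5, 0, 8, 0], [0, -2.2, 0, 7.5, 0, 12, 0], [0, -2.9, 0, 10.1, 0, 16, 0], [0, -3.6, 0, 12.6, 0, 20, 0], [0, -2.8, 0, 14.8, 0, 20, 0], [0, -2, 0, 17.1, 0, 20, 0], [0, -1.2, 0, 19.3, 0, 20, 0], [0, -0.3, 0, 21.6, 0, 20, 0], [0, 0.5, 0, 23.8, 0, 20, 0], [0, 0.5, 0, 23.8, 0, 20, 0]]
```

View pics/side6.png

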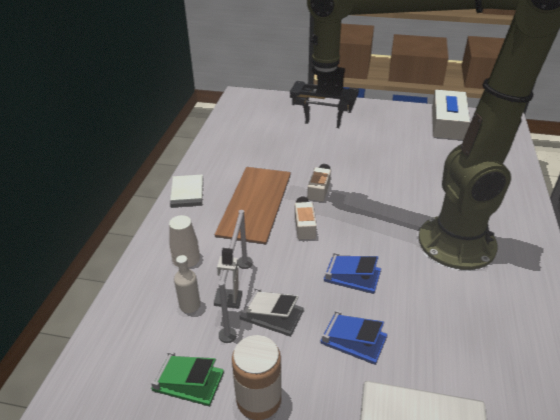

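Emit:
move_arm(steps=[[0,-0.7,0,2.5,0,4,0],[0,-1.4,0,5,0,8,0],[0,-2.2,0,7.5,0,12,0],[0,-2.9,0,10.1,0,16,0],[0,-3.6,0,12.6,0,20,0],[0,-3.6,0,12.6,0,20,0],[0,-3.6,0,12.6,0,20,0]])

```text
clock: 14.48
tcp_pos: [431.8, -204.3, 123.9]
ee_rot: [-180.0, -20.0, 85.6]
wrist_force: [-0.1, 0.3, 0.7]
finger_gap: 86.9
```

Run:
```python
from h import *
s=r.state(); R=down(-4.1,20)
print(s["tcp_pos"],s["ee_rot"],R.as_euler('xyz',degrees=True),s["qpos"].round(0))
cap("side","side7"); 
t=np.array([434.3,-164.8,11.1]);z=R.apply([0,0,1]); print(t-120*z)
```

```text
[ 431.76468062 -204.2644455   123.93252481] [-179.99843164  -19.99128019   85.64001112] [180.  -20.   85.9] [-11.  14.  52. 109. -27.  77.  47.]
[ 431.36557206 -205.73738074  123.86311449]
```

View pics/side7.png

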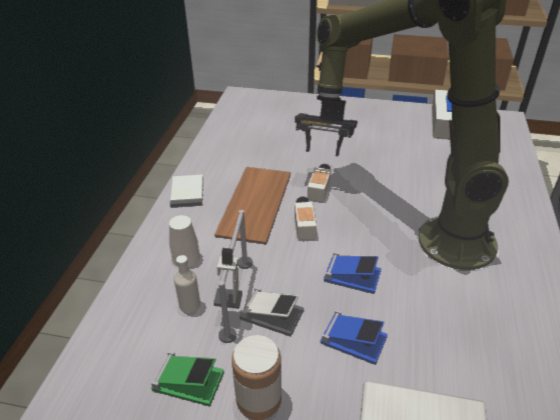

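Emit:
move_arm(steps=[[0,0,0,3,0,0,0],[0,0,0,6,0,0,0],[0,0,0,9,0,0,0],[0,0,0,10.5,0,0,0],[0,0,0,12,0,0,0],[0,0,0,12,0,0,0]])

```text
clock: 15.28
tcp_pos: [434.3, -164.0, 10.7]
ee_rot: [-180.0, -20.0, 85.6]
wrist_force: [0.2, -0.2, -0.8]
finger_gap: 87.0
```

Run:
```python
from h import *
st()
```

```text
t 15.28 pos [ 434.3 -164.    10.7] err [ 0.1  0.7 -0.9] roterr [ 0.  0. -0.] F [ 0.2 -0.2 -0.8] gap 87.0 q [-10.  22.  48. 117. -36.  65.  53.]
```

Emit:
move_arm(steps=[[1,0,0,0,0,0,0],[1,0,0,0,0,0,0],[1,0,0,0,0,0,0],[1,0,0,0,0,0,0],[1,0,0,0,0,0,0],[1,0,0,0,0,0,0],[1,0,0,0,0,0,0]])

```text
clock: 16.15
tcp_pos: [433.9, -164.7, 11.0]
ee_rot: [-180.0, -20.0, 85.5]
wrist_force: [-2.0, -1.5, 5.1]
finger_gap: 56.0
```

Run:
```python
from h import *
st()
s=r.state(); R=down(-4.1,20)
p,Rc,g=getcmd(); gp=p-19*Rc.apply([0,0,1]); gp2=gp+[0,0,180]
plan([(tcp_for(gp+[0,0,180],Rc),Rc,1,5),(tcp_for(gp+[60,0,180],Rc*Ro.from_euler('y',-40,degrees=True)),Rc*Ro.from_euler('y',-40,degrees=True),1,5)])
```

```text
t 16.15 pos [ 433.9 -164.7   11. ] err [-0.3 -0.  -0.6] roterr [0. 0. 0.] F [-2.  -1.5  5.1] gap 56.0 q [-10.  22.  48. 117. -36.  65.  53.]
[[1, 1.2, 0, -3.4, 0, 0, 0], [1, 2.5, 0, -6.8, 0, 0, 0], [1, 3.7, 0, -10.1, 0, 0, 0], [1, 4.9, 0, -13.5, 0, 0, 0], [1, 6.2, 0, -16.9, 0, 0, 0], [1, 6, 1.2, -17, 0, -8, 0], [1, 5.8, 2.4, -17, 0, -16, 0], [1, 5.7, 3.6, -17.1, 0, -24, 0], [1, 5.5, 4.8, -17.1, 0, -32, 0], [1, 5.4, 6, -17.2, 0, -40, 0]]
```

Emit:
move_arm(steps=[[1,1.2,0,-3.4,0,0,0],[1,2.5,0,-6.8,0,0,0],[1,3.7,0,-10.1,0,0,0],[1,4.9,0,-13.5,0,0,0],[1,6.2,0,-16.9,0,0,0],[1,6,1.2,-17,0,-8,0],[1,5.8,2.4,-17,0,-16,0],[1,5.7,3.6,-17.1,0,-24,0],[1,5.5,4.8,-17.1,0,-32,0],[1,5.4,6,-17.2,0,-40,0]])

```text
clock: 17.4
tcp_pos: [493.8, -176.5, 190.4]
ee_rot: [179.9, 20.1, 85.5]
wrist_force: [-0.7, -0.3, -4.4]
finger_gap: 56.0
```

Run:
```python
from h import *
st()
p,Rc,g=getcmd(); R=down(0,-70)
t=tcp_for([615,-190,190],R)
plan([(t,R,1,9),(t,R,1,2)])
```

```text
t 17.4 pos [ 493.8 -176.5  190.4] err [ 0.3  1.  -1.3] roterr [-0.1 -0.1 -0. ] F [-0.7 -0.3 -4.4] gap 56.0 q [-35.   2.  39. 109.  20.  71.  -7.]
[[1, -0.2, 1.4, 0.2, 0, -6, 0], [1, -0.4, 2.7, 0.3, -1, -11, -1], [1, -0.6, 4.1, 0.5, -1, -17, -1], [1, -0.7, 5.5, 0.7, -1, -22, -1], [1, -0.9, 6.9, 0.8, -2, -28, -2], [1, -1.1, 8.2, 1, -2, -33, -2], [1, -1.3, 9.6, 1.1, -3, -39, -3], [1, -1.5, 11, 1.3, -3, -44, -3], [1, -1.7, 12.4, 1.5, -3, -50, -3], [1, -1.7, 12.4, 1.5, -3, -50, -3], [1, -1.7, 12.4, 1.5, -3, -50, -3]]
```

Emit:
move_arm(steps=[[1,-0.2,1.4,0.2,0,-6,0],[1,-0.4,2.7,0.3,-1,-11,-1],[1,-0.6,4.1,0.5,-1,-17,-1],[1,-0.7,5.5,0.7,-1,-22,-1],[1,-0.9,6.9,0.8,-2,-28,-2],[1,-1.1,8.2,1,-2,-33,-2],[1,-1.3,9.6,1.1,-3,-39,-3],[1,-1.5,11,1.3,-3,-44,-3],[1,-1.7,12.4,1.5,-3,-50,-3],[1,-1.7,12.4,1.5,-3,-50,-3],[1,-1.7,12.4,1.5,-3,-50,-3]])

```text
clock: 18.77
tcp_pos: [615.0, -208.1, 182.1]
ee_rot: [-180.0, 69.9, 89.6]
wrist_force: [-0.1, -0.8, -3.4]
finger_gap: 55.7
```

Run:
```python
from h import *
st()
p,d=cap("side","side8")
P=pts("side",d).reshape(-1,3);q=P[(abs(P[:,0]-620)<70)&(P[:,1]<-120)&(P[:,1]>-280)&(P[:,2]>100)]
print(q.min(0),np.percentile(q,98,axis=0))
```

```text
t 18.77 pos [ 615.  -208.1  182.1] err [-0.4  0.1 -1.3] roterr [ 0.   0.1 -0. ] F [-0.1 -0.8 -3.4] gap 55.7 q [-44.  37.  38. 101.  49.  74. -35.]
[ 594.79227011 -215.91494104  219.62566576] [ 683.43089766 -122.73041077  277.94141463]
```

View pics/side8.png

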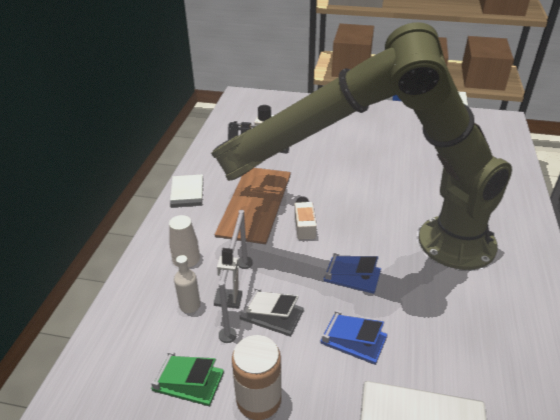

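Run:
```python
from h import *
p,Rc,g=getcmd()
plan([(p-[0,0,60],Rc,1,3),(p-[0,0,60],Rc,1,1)])
```

```text
[[1, 1.9, 0, 0.7, 0, 0, 0], [1, 3.8, 0, 1.4, 0, 0, 0], [1, 5.6, 0, 2, 0, 0, 0], [1, 5.6, 0, 2, 0, 0, 0]]
```

Emit:
move_arm(steps=[[1,1.9,0,0.7,0,0,0],[1,3.8,0,1.4,0,0,0],[1,5.6,0,2,0,0,0],[1,5.6,0,2,0,0,0]])

```text
clock: 19.32
tcp_pos: [614.5, -207.7, 120.8]
ee_rot: [-179.4, 70.1, 90.2]
wrist_force: [-0.3, -0.6, -2.3]
finger_gap: 56.0
```

Run:
```python
from h import *
st()
p,d=cap("side","side9"); cap("top","top9")
P=pts("side",d); q=P[(P[:,:,0]>400)&(P[:,:,0]<700)&(P[:,:,1]>-100)&(P[:,:,1]<150)&(P[:,:,2]>70)]
print(len(q),np.nanpercentile(q[:,2],[0,2,10]))
p,Rc,g=getcmd()
plan([(p-[0,0,40],Rc,1,3),(p-[0,0,52],Rc,1,3),(p-[0,0,52],Rc,1,2)])
```

```text
t 19.32 pos [ 614.5 -207.7  120.8] err [-0.9  0.2 -3.1] roterr [ 0.1 -0.  -0.2] F [-0.3 -0.6 -2.3] gap 56.0 q [-43.  43.  36. 101.  47.  71. -40.]
112 [122.51274033 124.77485831 130.81097542]
[[1, 1.3, 0, 0.5, 0, 0, 0], [1, 2.5, 0, 0.9, 0, 0, 0], [1, 3.8, 0, 1.4, 0, 0, 0], [1, 4.1, 0, 1.5, 0, 0, 0], [1, 4.5, 0, 1.6, 0, 0, 0], [1, 4.9, 0, 1.8, 0, 0, 0], [1, 4.9, 0, 1.8, 0, 0, 0], [1, 4.9, 0, 1.8, 0, 0, 0]]
```

View pics/side9.png

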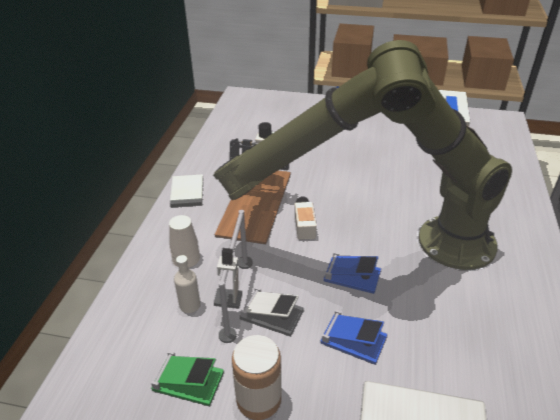

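View pics/top9.png

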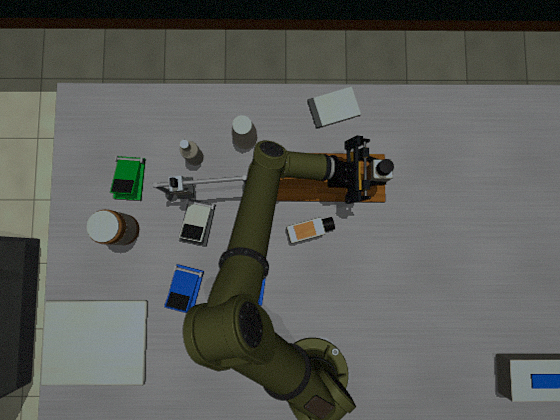

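Run:
```python
from h import *
p,d=cap("top");P=pts("top",d)
for v in range(140,240,10):
    print(v,[(u,*P[v,u].round().astype(int)) for u in range(236,285,8)])
```

```text
140 [(236, np.int64(730), np.int64(240), np.int64(70)), (244, np.int64(725), np.int64(213), np.int64(88)), (252, np.int64(732), np.int64(190), np.int64(63)), (260, np.int64(750), np.int64(167), np.int64(-3)), (268, np.int64(751), np.int64(141), np.int64(-4)), (276, np.int64(750), np.int64(114), np.int64(-2)), (284, np.int64(750), np.int64(87), np.int64(-2))]
150 [(236, np.int64(716), np.int64(246), np.int64(-2)), (244, np.int64(716), np.int64(220), np.int64(-3)), (252, np.int64(716), np.int64(194), np.int64(-3)), (260, np.int64(640), np.int64(156), np.int64(297)), (268, np.int64(642), np.int64(135), np.int64(291)), (276, np.int64(644), np.int64(115), np.int64(282)), (284, np.int64(647), np.int64(94), np.int64(270))]
160 [(236, np.int64(683), np.int64(246), np.int64(-5)), (244, np.int64(682), np.int64(220), np.int64(-1)), (252, np.int64(616), np.int64(177), np.int64(289)), (260, np.int64(609), np.int64(155), np.int64(320)), (268, np.int64(611), np.int64(135), np.int64(310)), (276, np.int64(612), np.int64(115), np.int64(304)), (284, np.int64(615), np.int64(94), np.int64(293))]
170 [(23
[... 1848 characters left out ...]
int64(201), np.int64(442)), (244, np.int64(447), np.int64(183), np.int64(465)), (252, np.int64(447), np.int64(166), np.int64(465)), (260, np.int64(447), np.int64(149), np.int64(460)), (268, np.int64(449), np.int64(132), np.int64(437)), (276, np.int64(484), np.int64(114), np.int64(-1)), (284, np.int64(483), np.int64(88), np.int64(3))]
230 [(236, np.int64(425), np.int64(198), np.int64(473)), (244, np.int64(424), np.int64(181), np.int64(484)), (252, np.int64(424), np.int64(164), np.int64(485)), (260, np.int64(425), np.int64(148), np.int64(477)), (268, np.int64(426), np.int64(132), np.int64(450)), (276, np.int64(451), np.int64(114), np.int64(1)), (284, np.int64(451), np.int64(88), np.int64(-3))]
```

The wrist comes within about 15 mm of the rail's right end (249,185 in the top view) on this approach. I'll yaw the tool about 15° and shift slightly to the right before lowering.

Run:
```python
from h import *
# undo plan: cmd before was at rows end of previous call
p,Rc,g=getcmd(); p=p+[0,0,52]; 
p=p-Rc.apply([0,0,0])
# exact: recompute
R0=Rc; p0=getcmd()[0]-R0.apply([49,0,18]); setcmd(p0,R0,1)
st()
R=down(16,-70); t=tcp_for([612,-198,130],R); t2=tcp_for([612,-198,84],R)
plan([(t,R,1,4),(t,R,1,1),(t2,R,1,4),(t2,R,1,2)])
```

```text
t 19.48 pos [ 615.7 -208.1  123.7] err [ 0.3 -0.2 -0.3] roterr [-0. -0.  0.] F [ 0.1  0.3 -3.3] gap 55.9 q [-43.  43.  36. 101.  48.  71. -40.]
[[1, -0.1, 0, 0.2, -4, 0, -1], [1, -0.1, 0.1, 0.3, -8, 0, -3], [1, -0.2, 0.1, 0.5, -12, 0, -4], [1, -0.2, 0.2, 0.7, -15, 0, -6], [1, -0.2, 0.2, 0.7, -15, 0, -6], [1, 0.9, 0.2, 1.1, -15, 0, -6], [1, 2, 0.2, 1.5, -15, 0, -6], [1, 3, 0.2, 1.9, -15, 0, -6], [1, 4.1, 0.2, 2.3, -15, 0, -6], [1, 4.1, 0.2, 2.3, -15, 0, -6], [1, 4.1, 0.2, 2.3, -15, 0, -6]]
```

Emit:
move_arm(steps=[[1,-0.1,0,0.2,-4,0,-1],[1,-0.1,0.1,0.3,-8,0,-3],[1,-0.2,0.1,0.5,-12,0,-4],[1,-0.2,0.2,0.7,-15,0,-6],[1,-0.2,0.2,0.7,-15,0,-6],[1,0.9,0.2,1.1,-15,0,-6],[1,2,0.2,1.5,-15,0,-6],[1,3,0.2,1.9,-15,0,-6],[1,4.1,0.2,2.3,-15,0,-6],[1,4.1,0.2,2.3,-15,0,-6],[1,4.1,0.2,2.3,-15,0,-6]])

```text
clock: 20.85
tcp_pos: [617.5, -215.7, 77.0]
ee_rot: [-178.5, 70.0, 107.1]
wrist_force: [0.3, 0.1, -3.7]
finger_gap: 56.0
```

Run:
```python
from h import *
st(); p,R,g=getcmd(); print(p-19*R.apply([0,0,1]), R.as_matrix().round(2).tolist())
p,d=cap("side","side10"); cap("top","top10")
```

```text
t 20.85 pos [ 617.5 -215.7   77. ] err [ 0.1 -0.2 -0.5] roterr [ 0. -0.  0.] F [ 0.3  0.1 -3.7] gap 56.0 q [-48.  41.  37. 115.  62.  55. -50.]
[ 612.54405209 -198.33486019   84.0616432 ] [[-0.1, 0.96, 0.25], [0.33, 0.27, -0.9], [-0.94, -0.01, -0.34]]
```

View pics/side10.png

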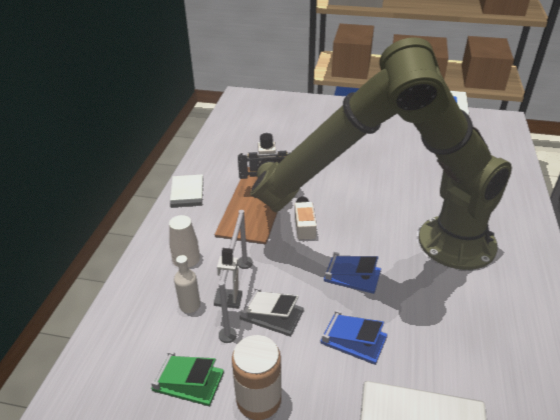

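View pics/top10.png

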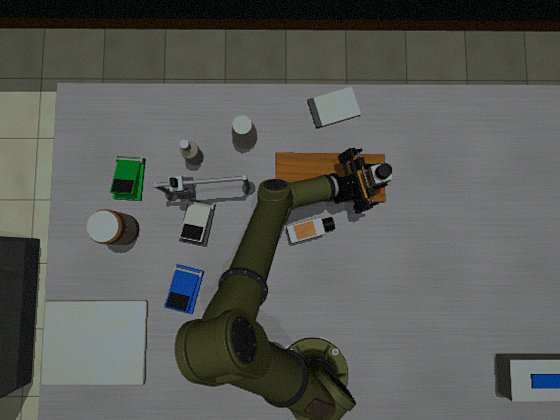

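The arm now clears the rail. Lowering the last centimetre.

Run:
```python
from h import *
p,R,g=getcmd()
plan([(p-[0,0,7],R,1,2),(p-[0,0,10.5],R,1,2),(p-[0,0,10.5],R,1,2)])
```

```text
[[1, 0.3, 0, 0.1, 0, 0, 0], [1, 0.7, 0, 0.2, 0, 0, 0], [1, 0.8, 0, 0.3, 0, 0, 0], [1, 1, 0, 0.4, 0, 0, 0], [1, 1, 0, 0.4, 0, 0, 0], [1, 1, 0, 0.4, 0, 0, 0]]
```

Emit:
move_arm(steps=[[1,0.3,0,0.1,0,0,0],[1,0.7,0,0.2,0,0,0],[1,0.8,0,0.3,0,0,0],[1,1,0,0.4,0,0,0],[1,1,0,0.4,0,0,0],[1,1,0,0.4,0,0,0]])

```text
clock: 21.7
tcp_pos: [617.4, -216.0, 66.5]
ee_rot: [-178.6, 70.0, 107.1]
wrist_force: [-1.5, 0.9, -0.3]
finger_gap: 55.6
```

Contact: the board has taken the jar's weight. Opening and backing off along the tool axis.

Emit:
move_arm(steps=[[0.8,0,0,0,0,0,0],[0.4,0,0,0,0,0,0],[0,0,0,0,0,0,0],[0,0,0,0,0,0,0],[0,0,0,0,0,0,0],[0,0,0,0,0,0,0],[0,0,0,-1,0,0,0],[0,0,0,-3,0,0,0],[0,0,0,-6,0,0,0],[0,-2,0,-9,0,0,0],[0,-6,0,-9,0,0,0],[0,-6,0,-9,0,0,0]])

```text
clock: 23.2
tcp_pos: [601.6, -153.3, 155.9]
ee_rot: [-179.4, 69.9, 106.3]
wrist_force: [-0.5, -0.3, -0.1]
finger_gap: 87.1
```

Run:
```python
from h import *
p,R,g=getcmd(); setcmd(p+R.apply([-60,0,-90]),R,0); st()
p,d=cap("side","side11"); cap("top","top11")
P=pts("side",d).reshape(-1,3);q=P[(abs(P[:,0]-612)<60)&(P[:,1]<-140)&(P[:,1]>-280)&(P[:,2]>90)&(P[:,2]<175)]
print([ (z,len(a),np.round(np.median(a,0))) for z in (100,115,130,150,158) for a in [q[(q[:,2]>z)&(q[:,2]<z+12)]] if len(a)])
```

```text
t 23.2 pos [ 601.6 -153.3  155.9] err [0.9 0.8 1.9] roterr [-0.1  0.1  0.3] F [-0.5 -0.3 -0.1] gap 87.1 q [-54.  31.  37. 115.  59.  65. -43.]
[(115, 9, array([ 637., -203.,  123.])), (130, 7, array([ 601., -190.,  139.])), (150, 68, array([ 615., -194.,  159.])), (158, 67, array([ 611., -194.,  161.]))]
```

View pics/side11.png

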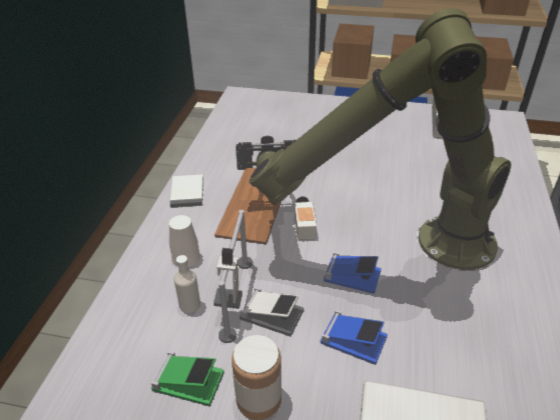

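View pics/top11.png

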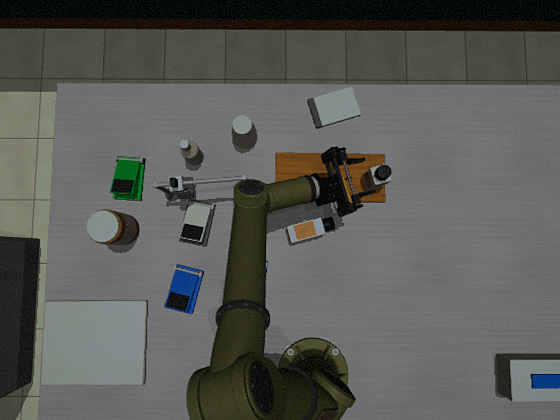

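Jar B stands on the board at about (612,-197). Next, jar A.

Run:
```python
from h import *
p,R,g=getcmd()
plan([(p+[-10,0,40],R,0,1),([520,-60,270],down(15.5,-20),0,6),([452,10,250],down(15.5,0),0,3),([452,10,250],down(15.5,0),0,2)])
```

```text
[[0, -3.7, -1, -1.6, 0, 0, 0], [0, -4.2, -1.7, -3.8, 0, 8, 0], [0, -4.8, -2.4, -5.9, 0, 17, 0], [0, -5.3, -3.2, -8.1, 0, 25, 0], [0, -5.9, -3.9, -10.2, 0, 33, 0], [0, -6.4, -4.6, -12.4, 0, 42, 0], [0, -7, -5.3, -14.5, 0, 50, 1], [0, -5.4, -6.9, -17, 0, 57, 1], [0, -3.8, -8.4, -19.4, 0, 63, 1], [0, -2.1, -9.9, -21.9, 0, 70, 1], [0, -2.1, -9.9, -21.9, 0, 70, 1], [0, -2.1, -9.9, -21.9, 0, 70, 1]]
```

Emit:
move_arm(steps=[[0,-3.7,-1,-1.6,0,0,0],[0,-4.2,-1.7,-3.8,0,8,0],[0,-4.8,-2.4,-5.9,0,17,0],[0,-5.3,-3.2,-8.1,0,25,0],[0,-5.9,-3.9,-10.2,0,33,0],[0,-6.4,-4.6,-12.4,0,42,0],[0,-7,-5.3,-14.5,0,50,1],[0,-5.4,-6.9,-17,0,57,1],[0,-3.8,-8.4,-19.4,0,63,1],[0,-2.1,-9.9,-21.9,0,70,1],[0,-2.1,-9.9,-21.9,0,70,1],[0,-2.1,-9.9,-21.9,0,70,1]])

```text
clock: 24.8
tcp_pos: [452.6, 10.5, 248.7]
ee_rot: [180.0, 0.1, 105.1]
wrist_force: [1.4, 0.2, 0.0]
finger_gap: 86.9
```

Run:
```python
from h import *
st()
p,d=cap("side","side12"); P=pts("side",d)
for o in r.trace("side","jar1"):
    X=P[o["region"]]; zt=np.nanpercentile(X[:,2],95); X=X[X[:,2]>zt-10]
    if len(X)>20: print(round(o["conf"],2),np.round(o["position"]),X.shape, np.round(np.median(X,0)), [np.round(t,1) for t in cv2.minAreaRect(X[:,:2].astype(np.float32))])
```

```text
t 24.8 pos [452.6  10.5 248.7] err [ 0.3  0.2 -1. ] roterr [ 0.  -0.1 -0.1] F [1.4 0.2 0. ] gap 86.9 q [-52. -11.  42. 109.   8.  80.   3.]
0.88 [303. 219.] (479, 3) [449.  27.  56.] [array([453.2,   7.8]), array([ 55.2, 151. ]), np.float64(15.7)]
0.8 [265. 159.] (96, 3) [ 612. -191.  159.] [array([ 609.5, -197. ]), array([45.4, 42.5]), np.float64(60.2)]
```

View pics/side12.png

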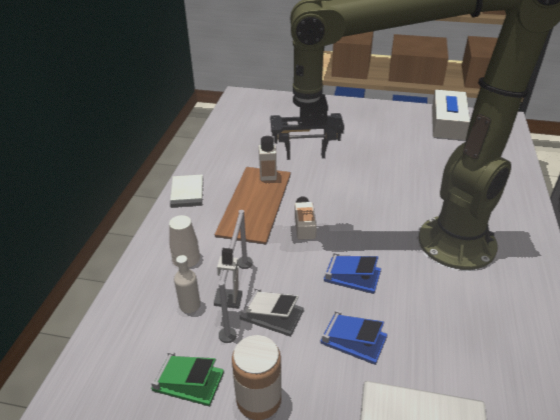

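Run:
```python
from h import *
R=down(15.4,20); t=tcp_for([450.3,17.6,29],R); z=R.apply([0,0,1]); print(t)
plan([(t-120*z,R,0,4),(t-120*z,R,0,2),(t-20*z,R,0,3),(t,R,0,2),(t,R,0,1)])
```

```text
[448.57431471  23.86506092  11.14584021]
[[0, -0.7, 0, 3.1, 0, 5, 0], [0, -1.4, 0, 6.3, 0, 10, 0], [0, -2, 0, 9.4, 0, 15, 0], [0, -2.7, 0, 12.6, 0, 20, 0], [0, -2.7, 0, 12.6, 0, 20, 0], [0, -2.7, 0, 12.6, 0, 20, 0], [0, -1.6, 0, 15.7, 0, 20, 0], [0, -0.4, 0, 18.8, 0, 20, 0], [0, 0.7, 0, 22, 0, 20, 0], [0, 1, 0, 22.9, 0, 20, 0], [0, 1.4, 0, 23.9, 0, 20, 0], [0, 1.4, 0, 23.9, 0, 20, 0]]
```

Emit:
move_arm(steps=[[0,-0.7,0,3.1,0,5,0],[0,-1.4,0,6.3,0,10,0],[0,-2,0,9.4,0,15,0],[0,-2.7,0,12.6,0,20,0],[0,-2.7,0,12.6,0,20,0],[0,-2.7,0,12.6,0,20,0],[0,-1.6,0,15.7,0,20,0],[0,-0.4,0,18.8,0,20,0],[0,0.7,0,22,0,20,0],[0,1,0,22.9,0,20,0],[0,1.4,0,23.9,0,20,0],[0,1.4,0,23.9,0,20,0]])

```text
clock: 26.4
tcp_pos: [449.4, 24.6, 10.8]
ee_rot: [179.9, -20.1, 105.1]
wrist_force: [-0.5, -0.0, 1.1]
finger_gap: 87.0
```

Run:
```python
from h import *
st()
```

```text
t 26.4 pos [449.4  24.6  10.8] err [0.6 0.5 0.1] roterr [-0.1  0.  -0.1] F [-0.5 -0.   1.1] gap 87.0 q [-41.  21.  56. 120. -39.  65.  52.]
```

Emit:
move_arm(steps=[[1,0,0,0,0,0,0],[1,0,0,0,0,0,0],[1,0,0,0,0,0,0],[1,0,0,0,0,0,0],[1,0,0,0,0,0,0],[1,0,0,0,0,0,0],[1,0,0,0,0,0,0]])

```text
clock: 27.28
tcp_pos: [448.1, 23.9, 10.0]
ee_rot: [-180.0, -20.1, 105.0]
wrist_force: [-3.6, -1.8, 5.1]
finger_gap: 55.9
```

Run:
```python
from h import *
st()
p,Rc,g=getcmd(); gp=p-19*Rc.apply([0,0,1])
R2=down(30,-20)
plan([(tcp_for(gp+[0,0,180],Rc),Rc,1,5),(tcp_for([540,0,210],R2),R2,1,5),(tcp_for([540,0,210],R2),R2,1,1)])
```

```text
t 27.27 pos [448.1  23.9  10. ] err [-0.7 -0.1 -0.7] roterr [0.1 0.  0. ] F [-3.6 -1.8  5.1] gap 55.9 q [-41.  21.  56. 120. -39.  65.  52.]
[[1, 1.2, 0, -3.4, 0, 0, 0], [1, 2.5, 0, -6.8, 0, 0, 0], [1, 3.7, 0, -10.1, 0, 0, 0], [1, 4.9, 0, -13.5, 0, 0, 0], [1, 6.2, 0, -16.9, 0, 0, 0], [1, 5.2, 1.7, -17.3, 0, -8, -3], [1, 4.2, 3.4, -17.7, 0, -16, -6], [1, 3.2, 5, -18.1, 0, -24, -9], [1, 2.2, 6.7, -18.5, 0, -32, -12], [1, 1.2, 8.4, -18.9, 0, -40, -15], [1, 1.2, 8.4, -18.9, 0, -40, -15]]
```

Emit:
move_arm(steps=[[1,1.2,0,-3.4,0,0,0],[1,2.5,0,-6.8,0,0,0],[1,3.7,0,-10.1,0,0,0],[1,4.9,0,-13.5,0,0,0],[1,6.2,0,-16.9,0,0,0],[1,5.2,1.7,-17.3,0,-8,-3],[1,4.2,3.4,-17.7,0,-16,-6],[1,3.2,5,-18.1,0,-24,-9],[1,2.2,6.7,-18.5,0,-32,-12],[1,1.2,8.4,-18.9,0,-40,-15],[1,1.2,8.4,-18.9,0,-40,-15]])

```text
clock: 28.65
tcp_pos: [542.7, -2.8, 190.0]
ee_rot: [-179.9, 20.1, 120.0]
wrist_force: [-0.1, 1.1, -3.6]
finger_gap: 55.8
```

Run:
```python
from h import *
st()
R=down(50,-70); t=tcp_for([620,-85,200],R)
plan([(t,R,1,9),(t,R,1,2)])
```

```text
t 28.65 pos [542.7  -2.8 190. ] err [-1.   3.2 -2.4] roterr [ 0.   0.1 -0.3] F [-0.1  1.1 -3.6] gap 55.8 q [-63.  -0.  48. 111.  21.  66.   7.]
[[1, -1.3, 0.4, 0.5, -2, -5, -2], [1, -2.6, 0.7, 0.9, -3, -11, -3], [1, -3.9, 1.1, 1.4, -5, -16, -5], [1, -5.2, 1.5, 1.8, -7, -22, -7], [1, -6.4, 1.9, 2.3, -8, -27, -8], [1, -7.7, 2.2, 2.8, -10, -33, -10], [1, -9, 2.6, 3.2, -12, -38, -12], [1, -10.3, 3, 3.7, -13, -44, -13], [1, -11.6, 3.3, 4.1, -15, -49, -15], [1, -11.6, 3.3, 4.1, -15, -49, -15], [1, -11.6, 3.3, 4.1, -15, -49, -15]]
```

Emit:
move_arm(steps=[[1,-1.3,0.4,0.5,-2,-5,-2],[1,-2.6,0.7,0.9,-3,-11,-3],[1,-3.9,1.1,1.4,-5,-16,-5],[1,-5.2,1.5,1.8,-7,-22,-7],[1,-6.4,1.9,2.3,-8,-27,-8],[1,-7.7,2.2,2.8,-10,-33,-10],[1,-9,2.6,3.2,-12,-38,-12],[1,-10.3,3,3.7,-13,-44,-13],[1,-11.6,3.3,4.1,-15,-49,-15],[1,-11.6,3.3,4.1,-15,-49,-15],[1,-11.6,3.3,4.1,-15,-49,-15]])

```text
clock: 30.02
tcp_pos: [633.2, -97.1, 193.4]
ee_rot: [179.6, 69.6, 139.7]
wrist_force: [0.3, 0.5, -2.7]
finger_gap: 55.7
```

Run:
```python
from h import *
st(); p,R,g=getcmd(); print(p-19*R.apply([0,0,1]),R.as_matrix().round(3).tolist())
p,d=cap("side","side13"); cap("top","top13")
```

```text
t 30.02 pos [633.2 -97.1 193.4] err [-0.1 -0.7 -0.6] roterr [0.1 0.1 0.2] F [ 0.3  0.5 -2.7] gap 55.7 q [-63.   8.  43. 134.  96.  52. -48.]
[619.54933069 -85.07012723 200.52397432] [[-0.266, 0.639, 0.721], [0.222, 0.769, -0.6], [-0.938, 0.0, -0.346]]
```

View pics/side13.png

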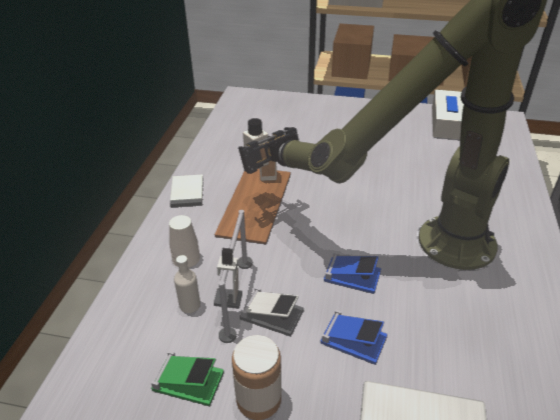

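View pics/top13.png

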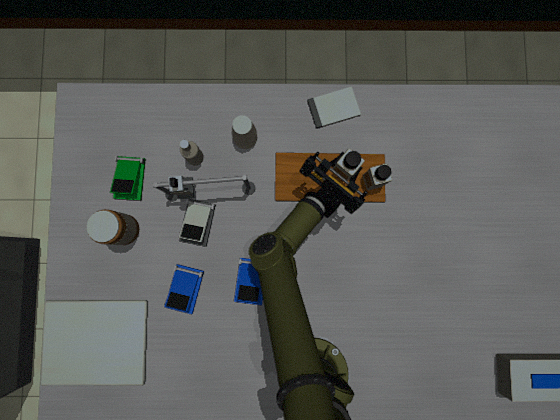

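Run:
```python
from h import *
p,R,g=getcmd()
plan([(p+[0,12,-60],R,1,4),(p+[0,12,-60],R,1,1),(p+[0,12,-116],R,1,4),(p+[0,12,-116],R,1,2)])
```

```text
[[1, 1.5, 0.2, 0.3, 0, 0, 0], [1, 2.9, 0.5, 0.7, 0, 0, 0], [1, 4.4, 0.7, 1, 0, 0, 0], [1, 5.9, 0.9, 1.4, 0, 0, 0], [1, 5.9, 0.9, 1.4, 0, 0, 0], [1, 7.2, 0.9, 1.8, 0, 0, 0], [1, 8.5, 0.9, 2.3, 0, 0, 0], [1, 9.8, 0.9, 2.8, 0, 0, 0], [1, 11.1, 0.9, 3.3, 0, 0, 0], [1, 11.1, 0.9, 3.3, 0, 0, 0], [1, 11.1, 0.9, 3.3, 0, 0, 0]]
```

Emit:
move_arm(steps=[[1,1.5,0.2,0.3,0,0,0],[1,2.9,0.5,0.7,0,0,0],[1,4.4,0.7,1,0,0,0],[1,5.9,0.9,1.4,0,0,0],[1,5.9,0.9,1.4,0,0,0],[1,7.2,0.9,1.8,0,0,0],[1,8.5,0.9,2.3,0,0,0],[1,9.8,0.9,2.8,0,0,0],[1,11.1,0.9,3.3,0,0,0],[1,11.1,0.9,3.3,0,0,0],[1,11.1,0.9,3.3,0,0,0]])

```text
clock: 31.5
tcp_pos: [634.0, -84.3, 78.8]
ee_rot: [179.6, 69.8, 139.9]
wrist_force: [0.5, -0.1, -3.4]
finger_gap: 55.9
```

Run:
```python
from h import *
st(); p,R,g=getcmd(); print(p-19*R.apply([0,0,1]))
cap("top","top14")
plan([(p-[0,0,6],R,1,2),(p-[0,0,10],R,1,2),(p-[0,0,10],R,1,2)])
```

```text
t 31.5 pos [634.  -84.3  78.8] err [0.7 0.4 0.4] roterr [-0.  -0.1  0.1] F [ 0.5 -0.1 -3.4] gap 55.9 q [-60.  29.  38. 134. 101.  47. -72.]
[619.58351691 -73.31880439  84.96920271]
[[1, 0.3, 0, 0.1, 0, 0, 0], [1, 0.6, 0, 0.2, 0, 0, 0], [1, 0.8, 0, 0.3, 0, 0, 0], [1, 0.9, 0, 0.3, 0, 0, 0], [1, 0.9, 0, 0.3, 0, 0, 0], [1, 0.9, 0, 0.3, 0, 0, 0]]
```

View pics/top14.png

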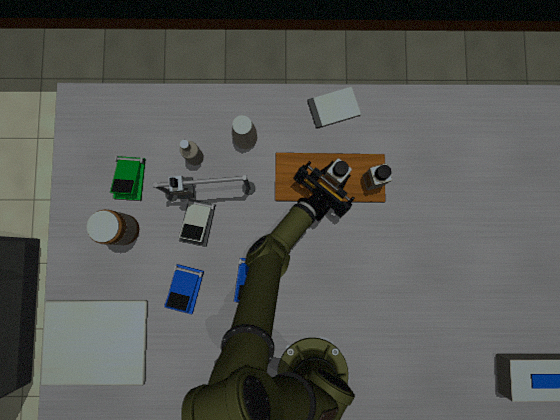

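Emit:
move_arm(steps=[[1,0.3,0,0.1,0,0,0],[1,0.6,0,0.2,0,0,0],[1,0.8,0,0.3,0,0,0],[1,1,0,0.3,0,0,0],[1,1,0,0.3,0,0,0],[1,1,0,0.3,0,0,0]])

```text
clock: 32.3
tcp_pos: [632.8, -84.3, 67.2]
ee_rot: [179.9, 69.7, 140.2]
wrist_force: [-1.0, 0.6, -3.2]
finger_gap: 55.9
```

Emit:
move_arm(steps=[[1,0.1,0,0,0,0,0],[1,0.1,0,0,0,0,0],[1,0.1,0,0,0,0,0]])

```text
clock: 32.67
tcp_pos: [632.6, -84.0, 66.3]
ee_rot: [179.9, 69.7, 140.1]
wrist_force: [-0.0, 0.3, -3.5]
finger_gap: 55.7
```

Emit:
move_arm(steps=[[1,0.1,0,0,0,0,0],[1,0.1,0,0,0,0,0],[1,0.2,0,0.1,0,0,0],[1,0.2,0,0.1,0,0,0]])

```text
clock: 33.17
tcp_pos: [633.4, -84.5, 66.0]
ee_rot: [179.8, 70.0, 140.0]
wrist_force: [-5.5, 3.0, 7.8]
finger_gap: 55.8
```

Emit:
move_arm(steps=[[1,-0.1,0,0,0,0,0],[0.8,-0.1,0,0,0,0,0],[0.4,-0.1,0,0,0,0,0],[0,-0.1,0,0,0,0,0],[0,-0.1,0,0,0,0,0],[0,-0.1,0,0,0,0,0],[0,-0.1,0,-1,0,0,0],[0,-0.1,0,-3,0,0,0],[0,-0.1,0,-6,0,0,0],[0,-2.1,0,-9,0,0,0],[0,-6.1,0,-9,0,0,0],[0,-6.1,0,-9,0,0,0]])

```text
clock: 34.67
tcp_pos: [584.6, -43.3, 154.4]
ee_rot: [178.9, 69.7, 139.1]
wrist_force: [0.6, 0.0, -1.1]
finger_gap: 86.8
```

Run:
```python
from h import *
p,R,g=getcmd(); p=p+R.apply([-1+1+1+2-61+2,0,1-90]); 
s=r.state(); setcmd(s["tcp_pos"],Ro.from_euler('xyz',s["ee_rot"],degrees=True),0); st(); print(p)
p,d=cap("side","side15"); P=pts("side",d)
for n in ("side","top"):
  p,d=cap(n,n+"15"); P=pts(n,d)
  for o in r.trace(n,"jar1"):
    X=P[o["region"]]; X=X[(X[:,2]>145)&(X[:,2]<172)]
    if len(X)>20: print(n,round(o["conf"],2),np.round(o["position"]),X.shape, np.round(np.median(X,0)), [np.round(t,1) for t in cv2.minAreaRect(X[:,:2].astype(np.float32))])
```

```text
t 34.67 pos [584.6 -43.3 154.4] err [0. 0. 0.] roterr [0. 0. 0.] F [ 0.6  0.  -1.1] gap 86.8 q [-69.  12.  38. 138.  90.  57. -55.]
[583.75630564 -43.56070073 152.26605404]
side 0.88 [268. 153.] (126, 3) [ 611. -190.  158.] [array([ 601. , -147.1]), array([ 39. , 145.6]), np.float64(12.9)]
side 0.56 [252. 183.] (139, 3) [618. -64. 158.] [array([613.9, -52.6]), array([40. , 82.8]), np.float64(18.0)]
top 0.7 [381. 172.] (176, 3) [ 611. -196.  160.] [array([ 612.3, -197.4]), array([40.1, 40. ]), np.float64(1.6)]
top 0.57 [338. 172.] (174, 3) [619. -71. 160.] [array([620.7, -71.3]), array([40.4, 40.2]), np.float64(87.8)]
```

View pics/side15.png

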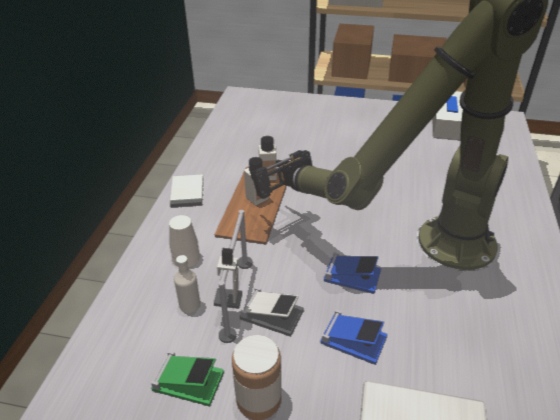

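View pics/top15.png

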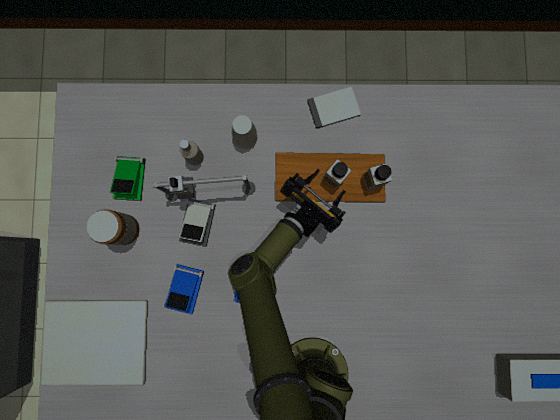

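Both jars stand on the board, caps at (612,-197) and (621,-71) mm. Next I'll pull the arm up and clear of the rail, then measure the paddle.

Run:
```python
from h import *
import json
# true cmd: reconstruct
p=np.array([583.76,-43.56,152.27]); 
s=r.state(); print(s["tcp_pos"],s["ee_rot"],s["joint_velocities"].round(1))
R=Ro.from_euler('xyz',s["ee_rot"],degrees=True)
setcmd(s["tcp_pos"],R,0)
plan([(s["tcp_pos"]+[-5,10,50],down(55,-60),0,1),([560,40,280],down(70,-20),0,5),([500,120,300],down(75,0),0,3),([500,120,300],down(75,0),0,2)])
```

```text
[583.43547572 -43.82632599 151.51402297] [-179.7402612    69.71641051  140.50598368] [ 0.2  0.4  0.  -0.   0.1  0.1  0. ]
TOO FAST 51.234753829797995 10.804609246154875
[[0, -4.3, 0.4, -2.7, -4, 10, -2], [0, -5.4, 1.3, -4.4, -6, 18, -4], [0, -6.4, 2.2, -6.1, -8, 26, -7], [0, -7.5, 3.1, -7.8, -10, 33, -9], [0, -8.5, 4, -9.5, -12, 41, -12], [0, -9.6, 4.9, -11.2, -14, 49, -14], [0, -9.1, 5.7, -14.4, -15, 56, -17], [0, -8.6, 6.5, -17.7, -15, 62, -19], [0, -8.1, 7.2, -21, -15, 69, -22], [0, -8.1, 7.2, -21, -15, 69, -22], [0, -8.1, 7.2, -21, -15, 69, -22]]
```

Emit:
move_arm(steps=[[0,-4.3,0.4,-2.7,-4,10,-2],[0,-5.4,1.3,-4.4,-6,18,-4],[0,-6.4,2.2,-6.1,-8,26,-7],[0,-7.5,3.1,-7.8,-10,33,-9],[0,-8.5,4,-9.5,-12,41,-12],[0,-9.6,4.9,-11.2,-14,49,-14],[0,-9.1,5.7,-14.4,-15,56,-17],[0,-8.6,6.5,-17.7,-15,62,-19],[0,-8.1,7.2,-21,-15,69,-22],[0,-8.1,7.2,-21,-15,69,-22],[0,-8.1,7.2,-21,-15,69,-22]])

```text
clock: 36.3
tcp_pos: [500.1, 118.3, 300.0]
ee_rot: [-179.7, -0.4, 165.2]
wrist_force: [0.7, 0.2, -0.6]
finger_gap: 86.8
```

Run:
```python
from h import *
st()
for n in ("side","top"):
    p,d=cap(n,n+"16"); P=pts(n,d)
    hsv=cv2.cvtColor(p,cv2.COLOR_RGB2HSV)
    B=(P[:,:,0]>380)&(P[:,:,0]<560)&(P[:,:,1]>290)&(P[:,:,1]<450)
    for l in ("paddle","paddle_base"):
      for o in r.trace(n,l):
        m=o["region"]&B&(P[:,:,2]<80)
        if m.sum()<300: continue
        X=P[m]
        print(n,l,round(o["conf"],2),len(X),[np.round(t,1) for t in cv2.minAreaRect(X[X[:,2]>(22 if l=="paddle" else 0)][:,:2].astype(np.float32))])
        if l=="paddle":
            A=np.c_[X[:,:2],np.ones(len(X))]; k=np.linalg.lstsq(A,X[:,2],rcond=None)[0]; res=X[:,2]-A@k
            k=np.linalg.lstsq(A[abs(res)<4],X[abs(res)<4,2],rcond=None)[0]; Y=X[abs(X[:,2]-A@k)<3]
            rc=cv2.minAreaRect(Y[:,:2].astype(np.float32)); print("plane",k,len(Y),[np.round(t,1) for t in rc],cv2.boxPoints(rc).round(1).tolist(),"z",Y[:,2].min(),Y[:,2].max(), "downhill dir",np.degrees(np.arctan2(-k[1],-k[0])))
```

```text
t 36.3 pos [500.1 118.3 300. ] err [ 0.4 -1.4 -0.2] roterr [ 0.1 -0.1  0.1] F [ 0.7  0.2 -0.6] gap 86.8 q [-66.  -1.  49.  96.   1.  85.  59.]
side paddle 0.87 1012 [array([476.9, 367.4]), array([ 76.4, 124. ]), np.float64(78.3)]
plane [-3.14667653e-01  6.50764614e-02  1.71327506e+02] 856 [array([476.5, 369.4]), array([ 74.7, 123.8]), np.float64(76.0)] [[407.5, 348.1000061035156], [527.5, 318.20001220703125], [545.5999755859375, 390.6000061035156], [425.5, 420.6000061035156]] z 22.881013518547206 66.86942340707014 downhill dir -11.684621320514907
side paddle_base 0.72 2040 [array([474.1, 356.1]), array([121.3, 150.9]), np.float64(78.6)]
top paddle 0.56 903 [array([477. , 368.7]), array([ 73.1, 121.4]), np.float64(78.4)]
plane [-2.96881400e-01  4.57043934e-02  1.68876697e+02] 623 [array([477.1, 369. ]), array([ 72.5, 121.3]), np.float64(78.6)] [[410.5, 345.5], [529.4000244140625, 321.5], [543.7000122070312, 392.6000061035156], [424.8999938964844, 416.6000061035156]] z 24.49819661796778 64.70474032336779 downhill dir -8.751880638205565
top paddle_base 0.94 1250 [array([475.5, 371.7]), array([ 95.2, 140.1]), np.float64(78.6)]
```

View pics/side16.png

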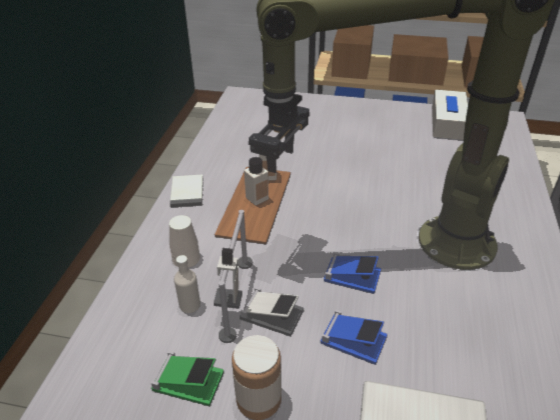

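View pics/top16.png

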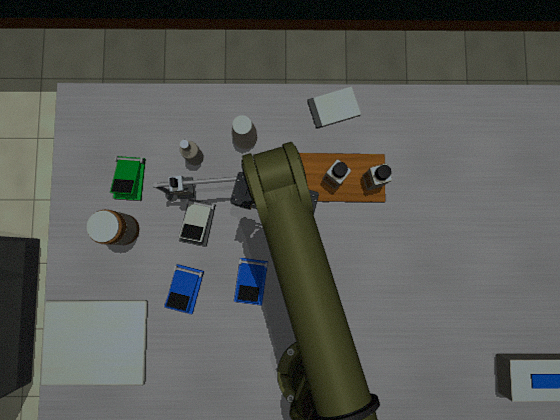

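Run:
```python
from h import *
R=down(78.6)
plan([([440,376.5,200],R,1,6),([440,376.5,80],R,1,3),([440,376.5,80],R,1,3)])
```

```text
[[1, 2, 3.9, 1.7, 0, 0, -1], [1, 4.1, 7.8, 3.3, 0, 0, -1], [1, 6.1, 11.7, 5, 0, 0, -2], [1, 8.1, 15.6, 6.7, 0, 0, -2], [1, 10.2, 19.5, 8.4, 0, 0, -3], [1, 12.2, 23.4, 10, 0, -1, -3], [1, 12.2, 23.4, 14, 0, -1, -3], [1, 12.1, 23.4, 18, 0, -1, -3], [1, 12.1, 23.4, 22, 0, -1, -3], [1, 12.1, 23.4, 22, 0, -1, -3], [1, 12.1, 23.4, 22, 0, -1, -3], [1, 12.1, 23.4, 22, 0, -1, -3]]
```

Emit:
move_arm(steps=[[1,2,3.9,1.7,0,0,-1],[1,4.1,7.8,3.3,0,0,-1],[1,6.1,11.7,5,0,0,-2],[1,8.1,15.6,6.7,0,0,-2],[1,10.2,19.5,8.4,0,0,-3],[1,12.2,23.4,10,0,-1,-3],[1,12.2,23.4,14,0,-1,-3],[1,12.1,23.4,18,0,-1,-3],[1,12.1,23.4,22,0,-1,-3],[1,12.1,23.4,22,0,-1,-3],[1,12.1,23.4,22,0,-1,-3],[1,12.1,23.4,22,0,-1,-3]])

```text
clock: 38.1
tcp_pos: [442.0, 377.7, 83.9]
ee_rot: [179.9, 0.6, 168.3]
wrist_force: [0.6, -0.0, -0.4]
finger_gap: 0.4
```

Run:
```python
from h import *
st()
for n in ("side","top"):
  p,d=cap(n,n+"17"); P=pts(n,d)
  for o in r.trace(n,"jar1"):
    X=P[o["region"]]; zt=np.nanmedian(X[:,2]); X=X[(X[:,2]>145)&(X[:,2]<172)]
    if len(X)>20: print(n,round(o["conf"],2),np.round(o["position"]),X.shape, np.round(np.median(X,0)), [np.round(t,1) for t in cv2.minAreaRect(X[:,:2].astype(np.float32))])
P=pts("side",cap("side")[1]).reshape(-1,3); B=P[(P[:,0]>500)&(P[:,0]<640)&(P[:,1]>350)&(P[:,1]<440)]
for z0,z1 in((60,85),(193,210),(215,245)):
    q=B[(B[:,2]>z0)&(B[:,2]<z1)]; print("carrier",z0,len(q),np.round(cv2.minAreaRect(q[:,:2].astype(np.float32))[0],1))
```

```text
t 38.1 pos [442.  377.7  83.9] err [2.  1.2 3.5] roterr [-0.3 -0.2  0. ] F [ 0.6 -0.  -0.4] gap 0.4 q [-75.  18.  37. 104. -12.  61.  45.]
side 0.66 [256. 187.] (88, 3) [625. -63. 159.] [array([626. , -68.7]), array([26.6, 46.4]), np.float64(6.4)]
side 0.56 [265. 145.] (112, 3) [ 611. -190.  159.] [array([ 611.2, -196.4]), array([39.1, 40.2]), np.float64(68.4)]
top 0.82 [381. 173.] (176, 3) [ 611. -196.  160.] [array([ 612.9, -197.3]), array([39.7, 40.2]), np.float64(79.7)]
top 0.76 [336. 174.] (172, 3) [619. -71. 160.] [array([619.9, -71.4]), array([41.3, 39. ]), np.float64(68.0)]
carrier 60 326 [576.6 396.5]
carrier 193 177 [569.9 395.2]
carrier 215 115 [567.5 396.4]
```

View pics/side17.png

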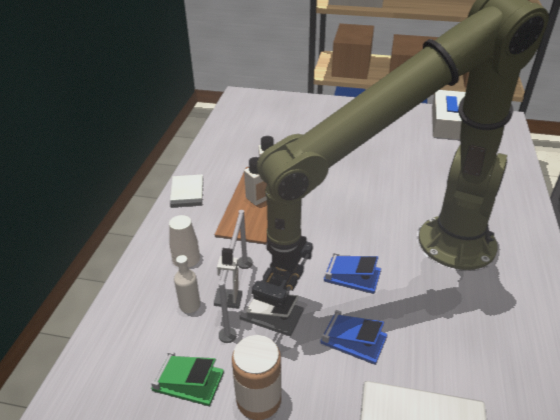

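Both jars and the carrier are unchanged, and the closed fingertips are above the grey paddle's rubber pad. Pressing.

Emit:
move_arm(steps=[[1,0,0,1.5,0,0,0],[1,0,0,2.5,0,0,0],[1,0,0,3.5,0,0,0],[1,0,0,4.3,0,0,0],[1,0,0,4.9,0,0,0],[1,0,0,5.1,0,0,0],[1,0,0,5.1,0,0,0],[1,0,0,5.1,0,0,0]])

```text
clock: 39.35
tcp_pos: [439.3, 377.0, 30.4]
ee_rot: [-179.8, 0.3, 168.3]
wrist_force: [-5.8, -0.2, 8.0]
finger_gap: 0.5
```

Emit:
move_arm(steps=[[1,0,0,0.2,0,0,0],[1,0,0,0.4,0,0,0],[1,0,0,0.5,0,0,0],[1,0,0,0.5,0,0,0],[1,0,0,0.5,0,0,0]])

```text
clock: 39.98
tcp_pos: [439.3, 377.1, 28.5]
ee_rot: [-179.9, 0.2, 168.3]
wrist_force: [-11.4, -5.5, 28.7]
finger_gap: 0.6
```

Run:
```python
from h import *
s=r.state(); print(s["tcp_pos"],s["wrist_force"])
```

```text
[439.31627814 377.14218789  28.46185261] [-11.43998584  -5.49022178  28.67206263]
```

The force jumped to 29 N with almost no further travel (z 28.5), so the paddle is on its stop. Lifting off.

Emit:
move_arm(steps=[[1,0,0,-0.5,0,0,0],[1,0,0,-1.5,0,0,0],[1,0,0,-3,0,0,0],[1,0,0,-6,0,0,0],[1,0,0,-10,0,0,0],[1,0,0,-15,0,0,0],[1,0,0,-20,0,0,0],[1,0,0,-24,0,0,0],[1,5,0,-24,0,0,0],[1,5,0,-24,0,0,0],[1,5,0,-24,0,0,0]])

```text
clock: 41.35
tcp_pos: [390.4, 387.2, 264.8]
ee_rot: [-179.8, 0.5, 168.3]
wrist_force: [0.8, 0.6, 0.1]
finger_gap: 0.1
```

Run:
```python
from h import *
s=r.state(); print(s["tcp_pos"],s["wrist_force"])
for n in ("side","top"):
  p,d=cap(n,n+"18"); P=pts(n,d)
  for o in r.trace(n,"jar1"):
    X=P[o["region"]]; X=X[(X[:,2]>145)&(X[:,2]<172)]
    if len(X)>20: print(n,round(o["conf"],2),np.round(o["position"]),X.shape, np.round(np.median(X,0)), [np.round(t,1) for t in cv2.minAreaRect(X[:,:2].astype(np.float32))])
  for o in r.trace(n,"paddle"):
    X=P[o["region"]]; X=X[(X[:,2]<80)&(X[:,0]>400)&(X[:,0]<550)&(X[:,1]>300)&(X[:,1]<440)]
    if len(X)>300: print(n,"paddle",len(X),"z at press",np.median(X[np.hypot(X[:,0]-440,X[:,1]-376)<12][:,2]))
  for l in("cups","canister","squeeze"):
    for o in r.trace(n,l)[:1]:
      X=P[o["region"]]; print(n,l,np.nanmedian(X,0).round())
  P=P.reshape(-1,3); B=P[(P[:,0]>500)&(P[:,0]<640)&(P[:,1]>350)&(P[:,1]<440)]
  for z0,z1 in((60,85),(193,210),(215,245)):
    q=B[(B[:,2]>z0)&(B[:,2]<z1)]; 
    if len(q)>5: print("carrier",z0,len(q),np.round(cv2.minAreaRect(q[:,:2].astype(np.float32))[0],1))
```

```text
[390.37334065 387.23147105 264.83216208] [0.76235332 0.56950172 0.09814533]
side 0.64 [271. 157.] (106, 3) [ 611. -189.  158.] [array([ 610.2, -190.4]), array([37.4, 40.3]), np.float64(25.0)]
side cups [746. 240.  89.]
side canister [444. 635. 149.]
side squeeze [682. 396.  87.]
carrier 60 328 [577.4 395.6]
carrier 193 170 [569.6 396.3]
carrier 215 115 [568.1 396.1]
top 0.65 [338. 174.] (168, 3) [619. -71. 160.] [array([620.5, -70.7]), array([39.1, 39.9]), np.float64(44.8)]
top 0.65 [378. 175.] (175, 3) [ 611. -196.  159.] [array([ 612.6, -197.3]), array([39.5, 41. ]), np.float64(85.9)]
top paddle 815 z at press 57.27311342389635
top cups [741. 213. 120.]
top canister [472. 619. 169.]
top squeeze [680. 373. 109.]
carrier 60 165 [577.1 396.7]
carrier 193 118 [569.7 404.7]
carrier 215 60 [568.4 395.6]
```

View pics/side18.png

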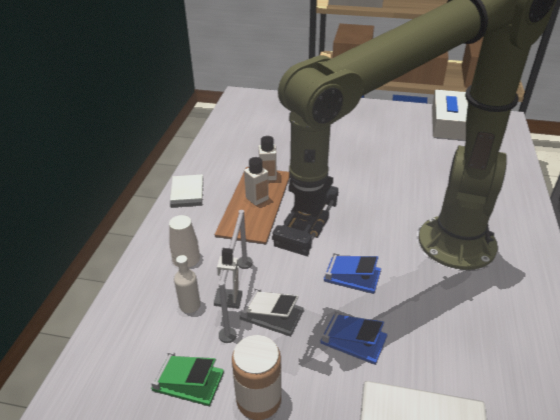

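Everything is in place: both jars at (257,180) and (268,157), the carrier on the band at (228,260), and the paddle back up at about 57 mm. The bystanders haven't moved, and the arm touches nothing. Handing in.

```bash
python3 -c "
from station import r
print(r.hand_in(), r.state()['clock'])"
```

```text
the job is handed in; nothing more can be done
the job is handed in; nothing more can be done
```

I completed the whole job in about 43 s of robot time and handed it in; the hand-in gives no verdict.

- **Jars:** only two were present. Both stand cap up on the board, with cap centres at about (612, -197) and (620, -71) mm, well inside the board's edges. In the last check the side-camera network found only one of the two. The top camera measured both, and both show upright in the side picture.
- **Carrier:** I hooked it on at about 65 mm right of the rail's middle and slid it along without lifting it off. It now hangs about 66 mm left of the middle; the brass band is at 65 mm. It leans slightly, its foot about 8 mm out of line with the tab, or roughly 0.05 rad. In the last top picture one of the carrier's three height readings was about 8 mm off in y from the others; the rest agreed within about 1 mm.
- **Paddle:** I pressed the grey aluminium one. The force rose from 8 N to 29 N over the last 2 mm, which I took as the stop. It has sprung back, with the press point at about 57 mm.
- **Bystanders:** the cups and squeeze bottle measure within 1–3 mm of their starting places, as does the canister from the side camera. Its top-camera reading shifted by about (22, 37) mm, but only after the arm moved out of that view, so I put that down to the arm having partly hidden it.
- **Arm:** it finished raised and touching nothing.

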